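# Advance the cake turntable one portion and pin it

### The job

Crank the cake turntable on by one portion, until its red-marked notch stands under the hole of the dark steel locking bracket; turn the crank gently in its own circle, without pushing its handle towards or pulling it away from the shaft. Then take the red-headed locking pin from its wooden rest and put it down through the bracket hole into that notch, fully home and let go, without forcing it; leave the mug, the jam jar and the milk jug where they are.

Things in the scene. Friction and masses are not known exactly. Their poses are not given: they have to be found in the camera images.
- machine: Fixed cake turntable: olive base 250 x 250 x 78 mm on a 260 mm rubber foot, a worm tunnel on its near side, a notched turntable on top. Origin on the counter under the turntable's upright axis; x points from the tunnel side to the far side (roughly away from the robot), y to the bracket, z up. In this frame bracket_hole is at x 0, y +125 mm, crank_hub at x -105, y -235, z 80 mm.
- turntable: Aluminium plate 284 mm across, 12 mm thick, top face 107 mm above the counter, with 12 rim notches and a 146 mm wide cake reaching up to 157 mm. Origin on its upright axis. 36 crank turns make one turn of it; one portion (30 degrees) is 3 crank turns. It can be moved only by the crank and stays where it is left.
- bracket_hole (a point): Centre of the mouth of the locking bracket's hole, on its top face, 124 mm above the counter. Round hole, 12 mm wide, straight down through the 12 mm thick dark steel bracket (44 mm along x, 50 mm along y), which overhangs the turntable's rim with a 5 mm gap below; its post stands 25 to 47 mm further out (+y), no higher. Axes as the machine's.
- crank_hub (a point): Fixed point on the crank's turning axis, level with the middle of the handle's length. The axis is horizontal, along the machine's y, 80 mm above the counter. Axes as the machine's.
- crank: Worm-drive crank. Origin at crank_hub, y along its axis, z towards the handle; the dark arm lies 27 to 37 mm to +y. Turns both ways, stays where left, takes about 5 N at the handle. Handle going over the top away from the robot (from machine +z to +x) turns the turntable counter-clockwise from above, bringing the red notch to the bracket by the short way.
- crank_handle (a point): Middle of the black handle, a 16 mm sleeve 48 mm long along y, 35 mm from the axis, free to spin on its stem; starts within 55 degrees of the top. The stem gives along the arm 1 mm per 25 N (damped, 0.1 s) and is spoilt beyond 0.8 mm, i.e. 20 N kept up. Measured poses are too rough to follow the circle stiffly: read the force along the arm and give way to it.
- red_notch (a point): Middle of the red-marked notch, on the turntable's top face, 125 mm from its axis; moves with it. A radial slot 12.5 mm wide, 32 mm long, open at the rim and right through the plate; its cheeks are red, with a red dot inward. At the start it is 28.5 to 31.5 degrees clockwise (from above) of the bracket hole.
- pin: Loose locking pin (about 80 g), upright in its rest: steel shank 10 mm wide, 30 mm long, tip chamfered over 3 mm; above it a red collar 22 mm wide, 5 mm thick; then a round red head 16 mm wide, 33 mm tall. Origin at the tip (bottom), z up the pin, 68 mm in all. Home: collar on the bracket's top face, origin 30 mm below bracket_hole.
- pin_grip (a point): Point on the pin's axis in the red head, 58 mm above the tip: where to grip it.
- pin_rest: Fixed wooden block 50 x 50 x 35 mm with a vertical 14 mm hole in which the pin stands, its collar on the block's top. Origin under its centre on the counter.
- mug: White mug, 80 mm wide with a handle at one side, 90 mm high; bystander, origin under its centre.
- jam_jar: Amber jam jar with a metal cap, 68 mm wide, 100 mm high; bystander, origin under its centre.
- milk_jug: Dark steel milk jug (round cup), 66 mm wide, 85 mm high; bystander, origin under its centre.

How it is judged (in metres and radians):
On the way:
1. the red-marked notch has been cranked under the bracket hole (horizontal distance between red_notch and bracket_hole below 0.003 m), for 0.2 s.
At the end, for the whole second after the job is handed in: The red-marked notch is within 3 mm of the bracket hole's axis; the pin stands upright (within 0.1 rad) in the bracket hole, within 3 mm of its axis, its tip at least 27 mm below the bracket's top face (home is 30 mm), at rest and released (horizontal distance between each of red_notch, pin and bracket_hole below 0.003 m and z of pin in the frame of bracket_hole below -0.027 m and angle between pin's own z axis and vertical below 0.1 rad and linear speed of pin below 0.01 m/s); the robot touches nothing.
It fails at once if the pin is forced: pressed against the machine with more than 25 N (contact force between pin and machine above 25 N).
It fails at once if the crank's handle stem is bent: pushed in or pulled out along the arm by more than 0.8 mm (about 20 N kept up) (distance between crank and crank_handle above 0.0358 m or distance between crank and crank_handle below 0.0342 m).
It fails at once if the mug, the jam jar or the milk jug is moved by more than 20 mm (distance of any of mug, jam_jar, milk_jug from where it was at the start of the episode above 0.02 m).
It also fails if it takes over 72 s, if anything falls off the work surface, if the arm or the gripper's body presses on something with over 40 N, if the wrist force passes 120 N, or if a joint passes its speed limit or range.

### The arm

A 7-joint arm with a two-finger parallel gripper is mounted at the origin on the work surface. World frame = base frame: x ahead of the robot, y to its left, z up, the work surface at z = 0. Lengths are in mm, angles in rad, forces in N, time in s.
With the tool pointing down it reaches from about 400 to 875 mm from the base axis. Payload 4.4 kg.
Tool frame: the origin (TCP) lies where the fingers leave the gripper's body, on its centre line; the fingertips stand 73 mm ahead of it and the grasp point (between the pads) lies 54 mm ahead of it; z points along the fingers, y is the line along which they close (so a half turn about z gives the same grasp; the last joint's range is limited). The gripper opens to 85 mm and grips with 20 to 120 N. Pads are 22 mm wide; open, the fingers measure 114 mm over their backs; the gripper's body (76 mm by 85 mm) begins 54 mm behind the grasp point. The pads swing forward as they close: fully open they stand 13 mm farther back than shut.
Start: joints at [1.087, 0.628, 0.038, 1.517, -0.027, 0.996, -0.02], TCP at [263.763, -594.092, 303.913] pointing down, gripper open.
Joint ranges: [-3.06, 3.06], [-0.37, 2.12], [-1.25, 1.32], [0.18, 2.47], [-1.1, 4.24], [0.23, 1.98], [-2.94, 2.94]. Speed limits (rad/s): [2.57, 2.57, 3.14, 3.14, 3.14, 3.14, 3.14].

### API

Orientations are given as a 3x3 rotation matrix whose columns are the frame's x, y, z axes.
In Python, from plant import env, eyes gives the robot as it stands. The module is installed in compiled form; this text tells all that it offers.
- The arm moves only by the tool play_rows, never from a script. Its argument "targets" is a list that holds one entry, the list of rows, each a list of 5 numbers: the closure, from -1 (fully open) to 1 (shut), so that 0 is half open, then the shift along the world's x, y, z in mm, then the turn about the world's z in degrees. A call has 1 to 20 rows; each row is the pose to reach, as a shift and turn from the pose commanded when the call began; what a row does not reach only later rows make up. A row lasts 1/12 s, in which the tool goes at most 41.7 mm and 7.16 degrees, less where a joint would pass 70% of its speed; a pose out of reach is approached as far as the arm can. A call with a gripper value outside its range is refused whole. The fingers move at their own pace and stop on an object; "squeeze" is the grip in N (left out, the last holds). Time passes only in rows, so rows that repeat a pose let the fingers close. It gives the time, the measured TCP pose, the force, the opening and the grip force at its end, in the units of the state.
- env.get_obs(): the state, without advancing time (a new reading comes with each control period).
- eyes.snapshot(name): name is "scene" or "top" or "wrist"; returns (picture, depth): 420x560x3 uint8, blue, green, red; 420x560 float32, mm along the optical axis (not along the pixel's ray), 0 where there is no reading.
- eyes.get_calibration(name): a dict with "camera_matrix" (3x3 intrinsics, pixels), "R" (3x3) and "t" (3): a world point X has camera coordinates R X + t. Camera axes: x right, y down, z forward; pixel columns grow to the right and rows downward; lengths in mm; the calibration is good to about 2 mm. A picture is of the moment at which its call begins: read the wrist's pose just before it. get_calibration takes no time and is no camera call; for the wrist camera it gives the pose at the moment of the call.
- env.close_job(): hands the job in; it is judged then, once.
The state is a dict: "t": time; "joint_pos": joint angles; "qd": joint speeds; "effort": joint torques, N m; "tool_pos": TCP position; "tool_rot": TCP orientation; "contact_force": force on the tool from outside, world axes, zero at the start; "wrist_torque": the same for the moment, N m; "gripper_width": opening from 0.0 (shut) to 1.0 (fully open); "grasp_force": force on a finger pad.
Only numpy, scipy, OpenCV 4.12 (cv2) and the standard library are available. Lean on these libraries where they do the work, as an engineer would, in place of code of your own. Each camera call takes 0.05 s, during which the arm holds its last target. There are 200 camera calls.

## Working session

There is one attempt and no reset: what is moved stays moved. The work goes in short steps, Python scripts to look and compute and a tool call to move; the robot and the scene stay as the last step left them, time stands still between calls to the robot, and variables do not carry over. Pictures are saved under pics/ and viewed, at most 10 in all, crops included, and the job is handed in when it is done.

Besides the shell and the picture viewer there is one more tool, called as a command line: name --argument value ..., lists and objects as JSON in quotes. play_rows: Moves the arm, as the interface text tells. Its arguments: {"type":"object","properties":{"targets":{"type":"array","items":{"type":"array","items":{"type":"array","items":{"type":"number"}}}},"squeeze":{"type":"number"}},"required":["targets"]}

```bash
mkdir -p pics; cat > h.py <<'E'
import numpy as np, cv2
from plant import env, eyes
def snap(n,f):
    p,d=eyes.snapshot(n); cv2.imwrite(f'pics/{f}.png',p); np.save(f'pics/{f}.npy',d); return p,d
def world(n,u,v,z=None,d=None,c=None):
    c=c or eyes.get_calibration(n); K=np.array(c['camera_matrix']);R=np.array(c['R']);t=np.array(c['t']).ravel()
    r=np.linalg.inv(K)@[u,v,1]; o=-R.T@t; w=R.T@r
    s=d if d is not None else (z-o[2])/w[2]
    return o+s*w
def pix(n,X):
    c=eyes.get_calibration(n); p=np.array(c['camera_matrix'])@(np.array(c['R'])@X+np.array(c['t']).ravel()); return p[:2]/p[2]
E
python3 - <<'E'
from h import *
a,_=snap('scene','s0'); b,_=snap('top','t0')
for n in('scene','top'):
    c=eyes.get_calibration(n); print(n,-np.array(c['R']).T@np.array(c['t']).ravel())
    print(np.array(c['camera_matrix'])[0])
o=env.get_obs(); print(o['t'],o['tool_pos'],o['tool_rot'],o['contact_force'],o['gripper_width'])
E
```

```text
scene [1111.80879304  363.35750607  920.88899303]
[409.00370592   0.         279.71235828]
top [ 414.61803602  -74.67655737 1556.56439417]
[511.20481771   0.         279.96776758]
0.1 [ 263.58398337 -593.67084574  303.05414344] [[ 9.13984252e-01  4.05748968e-01 -7.49768403e-04]
 [ 4.05749659e-01 -9.13982844e-01  1.60476602e-03]
 [-3.41432993e-05 -1.77094915e-03 -9.99998431e-01]] [-1.21804882 -0.60106726  0.39981171] 0.9991288387913047
```

View pics/t0.png

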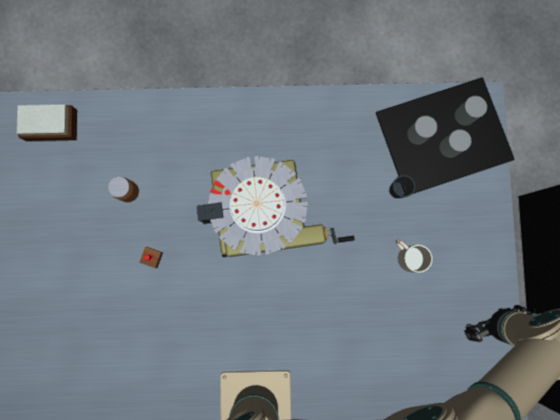

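View pics/s0.png

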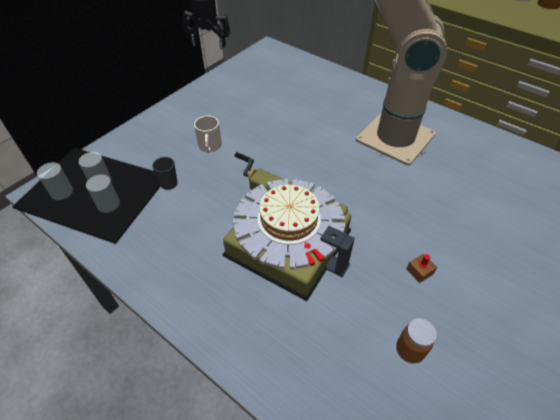

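The top view shows the turntable near (257,204), bracket (209,212), pin rest (151,257), crank (340,238), mug (415,258), jug (402,187) and jar (122,188). I'll enlarge the machine next.

```bash
python3 - <<'E'
from h import *
p=cv2.imread('pics/t0.png')
a=cv2.resize(p[150:270,190:360],None,fx=4.7,fy=4.7,interpolation=cv2.INTER_CUBIC); cv2.imwrite('pics/t0c.png',a); print(a.shape)
for n,u,v,z in [('cake',257,204,157),('bracket',209.5,212,124),('pin',150.5,257,73),('jar',122,187,100),('mug',415,259,90),('jug',402,186,85),('crank',345,238.5,110)]:
    print(n,world('top',u,v,z).round(1))
d=np.load('pics/t0.npy'); print(d[234:243,328:358].round(0).tolist())
E
```

```text
(564, 799, 3)
cake [579.3 -20.4 157. ]
bracket [563.3 115.  124. ]
pin [441.7 292.8  73. ]
jar [643.5 369.1 100. ]
mug [ 419.3 -466.4   90. ]
jug [ 631.5 -440.5   85. ]
crank [ 481.2 -265.8  110. ]
[[1476.0, 1473.0, 1476.0, 1462.0, 1456.0, 1466.0, 1456.0, 1560.0, 1556.0, 1565.0, 1564.0, 1558.0, 1559.0, 1565.0, 1551.0, 1559.0, 1556.0, 1560.0, 1560.0, 1563.0, 1556.0, 1557.0, 1557.0, 1555.0, 1556.0, 1557.0, 1553.0, 1563.0, 1561.0, 1563.0], [1473.0, 1478.0, 1491.0, 1463.0, 1458.0, 1461.0, 1455.0, 1555.0, 1566.0, 1561.0, 1551.0, 1555.0, 1564.0, 1557.0, 1560.0, 1558.0, 1566.0, 1562.0, 1566.0, 1564.0, 1558.0, 1562.0, 1568.0, 1554.0, 1566.0, 1561.0, 1562.0, 1560.0, 1560.0, 1556.0], [1567.0, 1554.0, 1557.0, 1468.0, 1454.0, 1449.0, 1458.0, 1557.0, 1560.0, 1556.0, 1553.0, 1559.0, 1565.0, 1554.0, 1558.0, 1555.0, 1563.0, 1560.0, 1560.0, 1455.0, 1447.0, 1451.0, 1445.0, 1447.0, 1455.0, 1445.0, 1562.0, 1559.0, 1558.0, 1558.0], [1557.0, 1553.0, 1563.0, 1471.0, 1457.0, 1452.0, 1451.0, 1460.0, 1552.0, 1556.0, 1554.0, 1560.0, 1449.0, 1452.0, 1443.0, 1448.0, 1446.0, 1449.0, 1442.0, 1447.0, 1447.0, 1446.0
[... 576 characters left out ...]
1561.0, 1450.0, 1440.0, 1444.0, 1436.0, 1453.0, 1445.0, 1448.0, 1443.0, 1445.0, 1443.0, 1444.0, 1446.0, 1448.0, 1453.0, 1444.0, 1443.0, 1449.0, 1446.0, 1446.0, 1447.0, 1448.0, 1446.0, 1556.0, 1559.0, 1557.0, 1559.0], [1559.0, 1550.0, 1548.0, 1559.0, 1455.0, 1440.0, 1445.0, 1447.0, 1452.0, 1451.0, 1439.0, 1443.0, 1446.0, 1446.0, 1444.0, 1447.0, 1450.0, 1450.0, 1448.0, 1448.0, 1453.0, 1447.0, 1448.0, 1561.0, 1558.0, 1556.0, 1555.0, 1563.0, 1557.0, 1555.0], [1555.0, 1555.0, 1554.0, 1555.0, 1553.0, 1444.0, 1448.0, 1452.0, 1560.0, 1454.0, 1449.0, 1449.0, 1451.0, 1448.0, 1448.0, 1454.0, 1557.0, 1559.0, 1547.0, 1556.0, 1555.0, 1566.0, 1557.0, 1560.0, 1554.0, 1556.0, 1551.0, 1553.0, 1559.0, 1558.0]]
```

View pics/t0c.png

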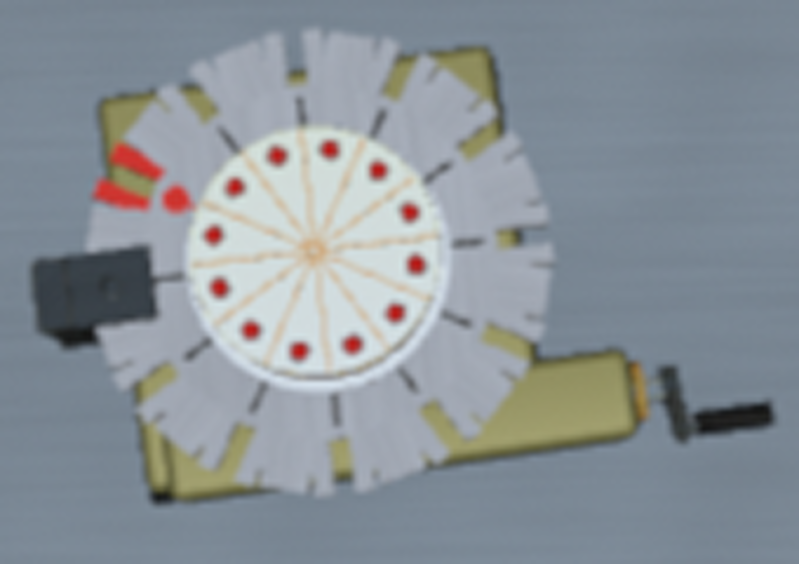

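play_rows --targets '[[[0, 30, 45, 0, 10], [0, 65, 97, 0, 22], [0, 100, 150, 0, 34], [0, 135, 202, 0, 46], [0, 170, 255, 0, 58], [0, 200, 300, 0, 68], [0, 217, 325, 0, 73.6], [0, 217, 325, 0, 73.6], [0, 217, 325, 0, 73.6], [0, 217, 325, 0, 73.6], [0, 217, 325, 0, 73.6], [0, 217, 325, 0, 73.6], [0, 217, 325, 0, 73.6], [0, 217, 325, 0, 73.6]]]' --squeeze 20

```text
t: 1.27
tool_pos: [480.0, -270.1, 303.6]
tool_rot: [[-0.128, 0.992, -0.001], [0.992, 0.128, -0.0], [-0.0, -0.001, -1.0]]
contact_force: [-1.1, 0.4, 0.0]
gripper_width: 0.503
grasp_force: 0.0
```

```bash
python3 - <<'E'
from h import *
print(world('top',256.8,203.2,157).round(1),world('top',346.4,238.7,102).round(1), world('top',217.7,187.9,107).round(1))
o=env.get_obs(); print(o['t'],o['tool_pos'].round(2) if hasattr(o['tool_pos'],'round') else o['tool_pos'],o['tool_rot'],o['contact_force'],o['gripper_width'],o['joint_pos'])
c=eyes.get_calibration('wrist'); print({k:np.array(v).round(3).tolist() for k,v in c.items()})
p,d=snap('wrist','w1'); print(-np.array(c['R']).T@np.array(c['t']).ravel())
E
```

```text
[581.5 -19.8 157. ] [ 480.9 -270.8  102. ] [634.   93.3 107. ]
1.2667 [ 480.   -270.12  303.62] [[-1.28132687e-01  9.91756555e-01 -9.75211764e-04]
 [ 9.91757014e-01  1.28132428e-01 -3.24433832e-04]
 [-1.96803129e-04 -1.00874369e-03 -9.99999472e-01]] [-1.08307984  0.44028628  0.04127204] 0.5026938210497202 [ 0.68293464  0.50203643 -0.32976682  1.79072518  0.20396223  0.88292537
  0.38923952]
{'camera_matrix': [[309.052, 0.0, 279.09], [0.0, 309.052, 209.501], [0.0, 0.0, 1.0]], 'R': [[0.992, 0.129, -0.0], [0.123, -0.949, 0.289], [0.037, -0.286, -0.957]], 't': [-441.749, -352.72, 284.313]}
[ 471.0490732  -196.68270937  373.91928453]
```

View pics/w1.png

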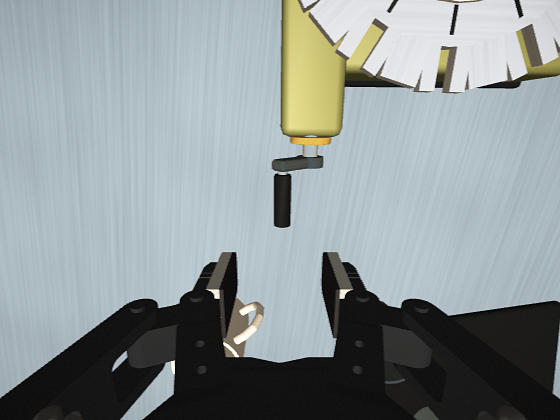

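The handle spans (282,174)-(282,227), the shaft at (312,150), tunnel end (312,137). Handle lies left (near side) of the shaft as expected.

```bash
python3 - <<'E'
from h import *
d=np.load('pics/w1.npy'); 
m=[(u,v,d[v,u]) for v in range(180,224,4) for u in range(279,286)]
P=np.array([world('wrist',u,v,d=z) for u,v,z in m]); P=P[P[:,2]>60]; print('top line',np.median(P,0), P.std(0))
for u,v in[(282,174),(282,200),(282,227)]: print(world('wrist',u,v,z=104).round(1))
for v in(180,200,220): print([round(float(world('wrist',u,v,d=d[v,u])[2]),0) for u in range(272,293)])
# shaft
for u,v in [(305,150),(319,150),(312,150)]: print(world('wrist',u,v,z=80).round(1), world('wrist',u,v,d=d[v,u]).round(1))
for u,v in [(281,135),(343,135)]: print(world('wrist',u,v,z=70).round(1), world('wrist',u,v,d=d[v,u]).round(1))
print([(u,world('wrist',u,163,d=d[163,u]).round(0).tolist()) for u in range(272,324,4)])
E
```

```text
top line [ 482.62040718 -266.16043785  111.76952286] [ 2.30709851 11.43633187  0.75303111]
[ 479.8 -244.7  104. ]
[ 483.  -268.3  104. ]
[ 486.4 -294.   104. ]
[1.0, 1.0, 107.0, 109.0, 109.0, 109.0, 111.0, 111.0, 111.0, 112.0, 113.0, 112.0, 112.0, 113.0, 112.0, 111.0, 374.0, 109.0, 110.0, 106.0, -1.0]
[0.0, 0.0, 107.0, 109.0, 110.0, 111.0, 111.0, 111.0, 111.0, 112.0, 112.0, 112.0, 112.0, 111.0, 112.0, 110.0, 111.0, 110.0, 108.0, 1.0, 0.0]
[0.0, 1.0, 107.0, 107.0, 109.0, 111.0, 110.0, 109.0, 112.0, 111.0, 112.0, 111.0, 112.0, 111.0, 111.0, 109.0, 110.0, 108.0, 108.0, 1.0, 1.0]
[ 499.1 -223.7   80. ] [ 498.5 -223.1   85.6]
[ 512.1 -222.    80. ] [ 523.1 -228.7    1.4]
[ 505.6 -222.8   80. ] [ 504.6 -222.1   87.9]
[ 475.  -213.5   70. ] [ 476.  -217.3    0.6]
[ 533.9 -205.9   70. ] [ 5.484e+02 -2.080e+02 -1.000e-01]
[(272, [470.0, -236.0, 104.0]), (276, [473.0, -235.0, 108.0]), (280, [477.0, -234.0, 112.0]), (284, [480.0, -234.0, 113.0]), (288, [483.0, -234.0, 110.0]), (292, [487.0, -234.0, 108.0]), (296, [491.0, -233.0, 105.0]), (300, [494.0, -233.0, 102.0]), (304, [498.0, -234.0, 97.0]), (308, [502.0, -234.0, 92.0]), (312, [506.0, -233.0, 93.0]), (316, [510.0, -233.0, 93.0]), (320, [514.0, -233.0, 90.0])]
```

play_rows --targets '[[[0, 3, 0, -30, 0], [0, 3, 0, -65, 0], [0, 3, 0, -100, 0], [0, 3, 0, -130, 0], [0, 3, 0, -146, 0], [0, 3, 0, -146, 0], [0, 3, 0, -146, 0], [0.3, 3, 0, -146, 0], [0.5, 3, 0, -146, 0], [0.56, 3, 0, -146, 0], [0.6, 3, 0, -146, 0], [0.65, 3, 0, -146, 0], [0.7, 3, 0, -146, 0], [0.75, 3, 0, -146, 0], [0.8, 3, 0, -146, 0], [0.9, 3, 0, -146, 0], [1, 3, 0, -146, 0], [1, 3, 0, -146, 0], [1, 3, 0, -146, 0]]]' --squeeze 20

```text
t: 2.9
tool_pos: [482.9, -269.9, 158.6]
tool_rot: [[-0.13, 0.991, -0.001], [0.991, 0.13, -0.001], [-0.001, -0.001, -1.0]]
contact_force: [-4.1, -2.1, 6.8]
gripper_width: 0.179
grasp_force: 19.5
```

```bash
cat > arc.py <<'E'
# usage: arc.py phi0 phi1 nrows settle dr0 dr1 [C shift x z] : rows from radial offset dr0 to dr1 (deg)
import sys, numpy as np
th=np.radians(7.6)
def rows(p0,p1,n,settle=2,dx=0.,dz=0.):
    """move from phi0 to phi1 about circle, adding drift (dx,dz in machine x,z) linearly"""
    a=np.radians(np.linspace(p0,p1,n+1)); f=np.linspace(0,1,n+1)
    x=35*(np.sin(a)-np.sin(a[0]))+dx*f; z=35*(np.cos(a)-np.cos(a[0]))+dz*f
    r=[[1,round(u*np.cos(th),1),round(u*np.sin(th),1),round(w,1),0] for u,w in zip(x,z)][1:]
    r+=[r[-1]]*settle; print(str([r]).replace('.0,',',')); print('end machine shift',x[-1].round(2),z[-1].round(2))
if __name__=='__main__': 
    v=list(map(float,sys.argv[1:])); rows(v[0],v[1],int(v[2]),int(v[3]),*v[4:])
E
python3 arc.py -47 -32 6 2 -0.2 0.2
```

```text
[[[1, np.float64(1.0), np.float64(0.1), np.float64(1.1), 0], [1, np.float64(2.1), np.float64(0.3), np.float64(2.2), 0], [1, np.float64(3.2), np.float64(0.4), np.float64(3.2), 0], [1, np.float64(4.4), np.float64(0.6), np.float64(4.2), 0], [1, np.float64(5.6), np.float64(0.7), np.float64(5.1), 0], [1, np.float64(6.8), np.float64(0.9), np.float64(6.0), 0], [1, np.float64(6.8), np.float64(0.9), np.float64(6.0), 0], [1, np.float64(6.8), np.float64(0.9), np.float64(6.0), 0]]]
end machine shift 6.85 6.01
```

play_rows --targets '[[[1, 1.0, 0.1, 1.1, 0], [1, 2.1, 0.3, 2.2, 0], [1, 3.2, 0.4, 3.2, 0], [1, 4.4, 0.6, 4.2, 0], [1, 5.6, 0.7, 5.1, 0], [1, 6.8, 0.9, 6.0, 0], [1, 6.8, 0.9, 6.0, 0], [1, 6.8, 0.9, 6.0, 0]]]'

```text
t: 3.57
tool_pos: [488.4, -269.3, 163.6]
tool_rot: [[-0.13, 0.992, -0.004], [0.992, 0.13, -0.001], [-0.0, -0.004, -1.0]]
contact_force: [-5.1, -3.8, -0.6]
gripper_width: 0.179
grasp_force: 19.8
```

```bash
sed -i 's/round(\(u\*np.cos(th)\),1),round(\(u\*np.sin(th)\),1),round(w,1)/float(round(\1,1)),float(round(\2,1)),float(round(w,1))/' arc.py
python3 -c "
from h import *
o=env.get_obs(); print(o['tool_pos'],o['contact_force'],o['wrist_torque'],o['t'])"
```

```text
[ 488.36067613 -269.29848259  163.5557231 ] [-5.05871566 -3.77628434 -0.63510662] [-0.56749208  1.14772632 -0.04969405] 3.5667
```

```bash
python3 arc.py -32 28 18 2 0 0.2
```

```text
[[[1, 1.7, 0.2, 1, 0], [1, 3.5, 0.5, 2, 0], [1, 5.4, 0.7, 2.8, 0], [1, 7.3, 1, 3.5, 0], [1, 9.2, 1.2, 4.1, 0], [1, 11.2, 1.5, 4.6, 0], [1, 13.2, 1.8, 5, 0], [1, 15.2, 2, 5.3, 0], [1, 17.2, 2.3, 5.4, 0], [1, 19.2, 2.6, 5.4, 0], [1, 21.2, 2.8, 5.3, 0], [1, 23.2, 3.1, 5.1, 0], [1, 25.2, 3.4, 4.8, 0], [1, 27.2, 3.6, 4.3, 0], [1, 29.1, 3.9, 3.8, 0], [1, 31, 4.1, 3.1, 0], [1, 32.9, 4.4, 2.3, 0], [1, 34.7, 4.6, 1.4, 0], [1, 34.7, 4.6, 1.4, 0], [1, 34.7, 4.6, 1.4, 0]]]
end machine shift 34.98 1.42
```

play_rows --targets '[[[1, 1.7, 0.2, 1, 0], [1, 3.5, 0.5, 2, 0], [1, 5.4, 0.7, 2.8, 0], [1, 7.3, 1, 3.5, 0], [1, 9.2, 1.2, 4.1, 0], [1, 11.2, 1.5, 4.6, 0], [1, 13.2, 1.8, 5, 0], [1, 15.2, 2, 5.3, 0], [1, 17.2, 2.3, 5.4, 0], [1, 19.2, 2.6, 5.4, 0], [1, 21.2, 2.8, 5.3, 0], [1, 23.2, 3.1, 5.1, 0], [1, 25.2, 3.4, 4.8, 0], [1, 27.2, 3.6, 4.3, 0], [1, 29.1, 3.9, 3.8, 0], [1, 31, 4.1, 3.1, 0], [1, 32.9, 4.4, 2.3, 0], [1, 34.7, 4.6, 1.4, 0], [1, 34.7, 4.6, 1.4, 0], [1, 34.7, 4.6, 1.4, 0]]]'

```text
t: 5.23
tool_pos: [525.5, -264.7, 165.3]
tool_rot: [[-0.13, 0.991, 0.001], [0.991, 0.13, -0.001], [-0.001, 0.001, -1.0]]
contact_force: [-0.9, -5.3, 0.2]
gripper_width: 0.177
grasp_force: 19.8
```

```bash
python3 arc.py 28 91 18 2 0 0
```

```text
[[[1, 1.8, 0.2, -1.1, 0], [1, 3.6, 0.5, -2.2, 0], [1, 5.3, 0.7, -3.5, 0], [1, 6.9, 0.9, -4.9, 0], [1, 8.5, 1.1, -6.4, 0], [1, 9.9, 1.3, -7.9, 0], [1, 11.2, 1.5, -9.6, 0], [1, 12.5, 1.7, -11.3, 0], [1, 13.6, 1.8, -13.1, 0], [1, 14.6, 2, -15, 0], [1, 15.5, 2.1, -16.9, 0], [1, 16.3, 2.2, -18.9, 0], [1, 17, 2.3, -21, 0], [1, 17.5, 2.3, -23, 0], [1, 17.9, 2.4, -25.1, 0], [1, 18.2, 2.4, -27.2, 0], [1, 18.4, 2.5, -29.4, 0], [1, 18.4, 2.5, -31.5, 0], [1, 18.4, 2.5, -31.5, 0], [1, 18.4, 2.5, -31.5, 0]]]
end machine shift 18.56 -31.51
```

play_rows --targets '[[[1, 1.8, 0.2, -1.1, 0], [1, 3.6, 0.5, -2.2, 0], [1, 5.3, 0.7, -3.5, 0], [1, 6.9, 0.9, -4.9, 0], [1, 8.5, 1.1, -6.4, 0], [1, 9.9, 1.3, -7.9, 0], [1, 11.2, 1.5, -9.6, 0], [1, 12.5, 1.7, -11.3, 0], [1, 13.6, 1.8, -13.1, 0], [1, 14.6, 2, -15, 0], [1, 15.5, 2.1, -16.9, 0], [1, 16.3, 2.2, -18.9, 0], [1, 17, 2.3, -21, 0], [1, 17.5, 2.3, -23, 0], [1, 17.9, 2.4, -25.1, 0], [1, 18.2, 2.4, -27.2, 0], [1, 18.4, 2.5, -29.4, 0], [1, 18.4, 2.5, -31.5, 0], [1, 18.4, 2.5, -31.5, 0], [1, 18.4, 2.5, -31.5, 0]]]'

```text
t: 6.9
tool_pos: [543.0, -262.6, 133.7]
tool_rot: [[-0.13, 0.992, -0.001], [0.992, 0.13, -0.002], [-0.001, -0.001, -1.0]]
contact_force: [-4.2, -5.3, 0.3]
gripper_width: 0.181
grasp_force: 19.9
```

```bash
python3 arc.py 91 163 18 2 -0.7 0
```

```text
[[[1, -0.2, -0, -2.4, 0], [1, -0.5, -0.1, -4.9, 0], [1, -1, -0.1, -7.3, 0], [1, -1.7, -0.2, -9.6, 0], [1, -2.5, -0.3, -11.9, 0], [1, -3.5, -0.5, -14.2, 0], [1, -4.6, -0.6, -16.4, 0], [1, -5.9, -0.8, -18.5, 0], [1, -7.3, -1, -20.5, 0], [1, -8.9, -1.2, -22.4, 0], [1, -10.6, -1.4, -24.1, 0], [1, -12.4, -1.7, -25.8, 0], [1, -14.3, -1.9, -27.3, 0], [1, -16.3, -2.2, -28.7, 0], [1, -18.4, -2.5, -30, 0], [1, -20.6, -2.8, -31.1, 0], [1, -22.9, -3.1, -32.1, 0], [1, -25.2, -3.4, -32.9, 0], [1, -25.2, -3.4, -32.9, 0], [1, -25.2, -3.4, -32.9, 0]]]
end machine shift -25.46 -32.86
```

play_rows --targets '[[[1, -0.2, 0, -2.4, 0], [1, -0.5, -0.1, -4.9, 0], [1, -1, -0.1, -7.3, 0], [1, -1.7, -0.2, -9.6, 0], [1, -2.5, -0.3, -11.9, 0], [1, -3.5, -0.5, -14.2, 0], [1, -4.6, -0.6, -16.4, 0], [1, -5.9, -0.8, -18.5, 0], [1, -7.3, -1, -20.5, 0], [1, -8.9, -1.2, -22.4, 0], [1, -10.6, -1.4, -24.1, 0], [1, -12.4, -1.7, -25.8, 0], [1, -14.3, -1.9, -27.3, 0], [1, -16.3, -2.2, -28.7, 0], [1, -18.4, -2.5, -30, 0], [1, -20.6, -2.8, -31.1, 0], [1, -22.9, -3.1, -32.1, 0], [1, -25.2, -3.4, -32.9, 0], [1, -25.2, -3.4, -32.9, 0], [1, -25.2, -3.4, -32.9, 0]]]'

```text
t: 8.57
tool_pos: [521.3, -265.2, 102.5]
tool_rot: [[-0.131, 0.991, 0.007], [0.991, 0.131, -0.002], [-0.003, 0.007, -1.0]]
contact_force: [-0.2, -2.9, 6.4]
gripper_width: 0.183
grasp_force: 20.4
```

```bash
cat > arc2.py <<'E'
# usage: cmdx cmdz phi1 nrows settle : rows about commanded circle centre C radius R, starting offset blended out in 4 rows
import sys, numpy as np
th=np.radians(7.6); C=np.array([509.0,135.2]); R=34.5
x,z,p1,n,s=map(float,sys.argv[1:6]); n=int(n)
if len(sys.argv)>6: C+=[float(sys.argv[6]),float(sys.argv[7])]
rel=np.array([(x-C[0])/np.cos(th),z-C[1]]); r0=np.hypot(*rel); p0=np.degrees(np.arctan2(*rel))%360
p1=p0+(p1-p0)%360
print('p0',round(p0,1),'r0',round(r0,2))
a=np.radians(np.linspace(p0,p1,n+1))[1:]; rr=R+(r0-R)*np.clip(1-np.arange(1,n+1)/4,0,1)
u=rr*np.sin(a)-rel[0]; w=rr*np.cos(a)-rel[1]
o=[[1]+[float(round(k,1)) for k in(i*np.cos(th),i*np.sin(th),j)]+[0] for i,j in zip(u,w)]; o+=[o[-1]]*int(s)
print(str([o]).replace('.0,',',').replace('-0,','0,')); print('end cmd',round(x+o[-1][1],1),round(z+o[-1][3],1))
E
python3 arc2.py 518.5 100.9 260 18 2
```

```text
p0 164.4 r0 35.61
[[[1, -3.2, -0.4, -0.5, 0], [1, -6.5, -0.9, -0.6, 0], [1, -9.7, -1.3, -0.5, 0], [1, -12.9, -1.7, 0, 0], [1, -16, -2.1, 0.4, 0], [1, -19.1, -2.5, 1.2, 0], [1, -22.1, -2.9, 2.2, 0], [1, -25, -3.3, 3.5, 0], [1, -27.7, -3.7, 5.1, 0], [1, -30.3, -4, 6.9, 0], [1, -32.7, -4.4, 9, 0], [1, -35, -4.7, 11.3, 0], [1, -37, -4.9, 13.8, 0], [1, -38.7, -5.2, 16.4, 0], [1, -40.3, -5.4, 19.2, 0], [1, -41.5, -5.5, 22.1, 0], [1, -42.5, -5.7, 25.2, 0], [1, -43.2, -5.8, 28.3, 0], [1, -43.2, -5.8, 28.3, 0], [1, -43.2, -5.8, 28.3, 0]]]
end cmd 475.3 129.2
```

play_rows --targets '[[[1, -3.2, -0.4, -0.5, 0], [1, -6.5, -0.9, -0.6, 0], [1, -9.7, -1.3, -0.5, 0], [1, -12.9, -1.7, 0, 0], [1, -16, -2.1, 0.4, 0], [1, -19.1, -2.5, 1.2, 0], [1, -22.1, -2.9, 2.2, 0], [1, -25, -3.3, 3.5, 0], [1, -27.7, -3.7, 5.1, 0], [1, -30.3, -4, 6.9, 0], [1, -32.7, -4.4, 9, 0], [1, -35, -4.7, 11.3, 0], [1, -37, -4.9, 13.8, 0], [1, -38.7, -5.2, 16.4, 0], [1, -40.3, -5.4, 19.2, 0], [1, -41.5, -5.5, 22.1, 0], [1, -42.5, -5.7, 25.2, 0], [1, -43.2, -5.8, 28.3, 0], [1, -43.2, -5.8, 28.3, 0], [1, -43.2, -5.8, 28.3, 0]]]'

```text
t: 10.23
tool_pos: [474.1, -270.9, 128.8]
tool_rot: [[-0.13, 0.992, -0.002], [0.992, 0.13, -0.0], [0.0, -0.002, -1.0]]
contact_force: [-3.8, -5.2, -1.4]
gripper_width: 0.181
grasp_force: 20.9
```

```bash
python3 arc2.py 475.3 129.2 360 18 2
```

```text
p0 260.0 r0 34.52
[[[1, -0.4, -0.1, 3.3, 0], [1, -0.5, -0.1, 6.7, 0], [1, -0.3, 0, 10, 0], [1, 0.3, 0, 13.3, 0], [1, 1.1, 0.2, 16.5, 0], [1, 2.3, 0.3, 19.7, 0], [1, 3.8, 0.5, 22.7, 0], [1, 5.5, 0.7, 25.5, 0], [1, 7.5, 1, 28.2, 0], [1, 9.8, 1.3, 30.6, 0], [1, 12.2, 1.6, 32.9, 0], [1, 14.9, 2, 34.8, 0], [1, 17.8, 2.4, 36.5, 0], [1, 20.8, 2.8, 37.9, 0], [1, 23.9, 3.2, 39.1, 0], [1, 27.1, 3.6, 39.9, 0], [1, 30.4, 4.1, 40.3, 0], [1, 33.7, 4.5, 40.5, 0], [1, 33.7, 4.5, 40.5, 0], [1, 33.7, 4.5, 40.5, 0]]]
end cmd 509.0 169.7
```

play_rows --targets '[[[1, -0.6, -0.1, 3.3, 0], [1, -0.8, -0.1, 6.7, 0], [1, -0.6, 0, 10, 0], [1, 0, 0, 13.3, 0], [1, 0.8, 0.2, 16.5, 0], [1, 2, 0.3, 19.7, 0], [1, 3.6, 0.5, 22.7, 0], [1, 5.3, 0.7, 25.5, 0], [1, 7.3, 1, 28.2, 0], [1, 9.6, 1.3, 30.6, 0], [1, 12.2, 1.6, 32.9, 0], [1, 14.9, 2, 34.8, 0], [1, 17.8, 2.4, 36.5, 0], [1, 20.8, 2.8, 37.9, 0], [1, 23.9, 3.2, 39.1, 0], [1, 27.1, 3.6, 39.9, 0], [1, 30.4, 4.1, 40.3, 0], [1, 33.7, 4.5, 40.5, 0], [1, 33.7, 4.5, 40.5, 0], [1, 33.7, 4.5, 40.5, 0]]]'

```text
t: 11.9
tool_pos: [508.9, -266.7, 169.9]
tool_rot: [[-0.13, 0.991, 0.0], [0.991, 0.13, -0.001], [-0.001, 0.0, -1.0]]
contact_force: [-2.5, -3.8, 2.6]
gripper_width: 0.181
grasp_force: 21.2
```

```bash
python3 arc2.py 509.0 169.7 110 20 0 -0.6 0
```

```text
p0 1.0 r0 34.51
[[[1, 3.2, 0.4, -0.2, 0], [1, 6.5, 0.9, -0.7, 0], [1, 9.6, 1.3, -1.6, 0], [1, 12.7, 1.7, -2.7, 0], [1, 15.6, 2.1, -4.1, 0], [1, 18.4, 2.5, -5.8, 0], [1, 21, 2.8, -7.7, 0], [1, 23.4, 3.1, -9.9, 0], [1, 25.6, 3.4, -12.3, 0], [1, 27.6, 3.7, -15, 0], [1, 29.3, 3.9, -17.7, 0], [1, 30.7, 4.1, -20.7, 0], [1, 31.9, 4.3, -23.8, 0], [1, 32.8, 4.4, -26.9, 0], [1, 33.3, 4.4, -30.1, 0], [1, 33.6, 4.5, -33.4, 0], [1, 33.5, 4.5, -36.7, 0], [1, 33.2, 4.4, -40, 0], [1, 32.5, 4.3, -43.2, 0], [1, 31.5, 4.2, -46.3, 0]]]
end cmd 540.5 123.4
```

play_rows --targets '[[[1, 3.2, 0.4, -0.2, 0], [1, 6.5, 0.9, -0.7, 0], [1, 9.6, 1.3, -1.6, 0], [1, 12.7, 1.7, -2.7, 0], [1, 15.6, 2.1, -4.1, 0], [1, 18.4, 2.5, -5.8, 0], [1, 21, 2.8, -7.7, 0], [1, 23.4, 3.1, -9.9, 0], [1, 25.6, 3.4, -12.3, 0], [1, 27.6, 3.7, -15, 0], [1, 29.3, 3.9, -17.7, 0], [1, 30.7, 4.1, -20.7, 0], [1, 31.9, 4.3, -23.8, 0], [1, 32.8, 4.4, -26.9, 0], [1, 33.3, 4.4, -30.1, 0], [1, 33.6, 4.5, -33.4, 0], [1, 33.5, 4.5, -36.7, 0], [1, 33.2, 4.4, -40, 0], [1, 32.5, 4.3, -43.2, 0], [1, 31.5, 4.2, -46.3, 0]]]'

```text
t: 13.57
tool_pos: [541.1, -262.8, 124.0]
tool_rot: [[-0.13, 0.991, 0.002], [0.991, 0.13, -0.002], [-0.002, 0.002, -1.0]]
contact_force: [-2.4, -4.8, 6.4]
gripper_width: 0.18
grasp_force: 21.4
```

```bash
python3 arc2.py 540.5 123.4 220 20 0 -0.6 0; echo; python3 arc2.py 481.9 109 330 20 0 -0.6 0
```

```text
p0 110.0 r0 34.47
[[[1, -1.3, -0.2, -3.1, 0], [1, -2.8, -0.4, -6, 0], [1, -4.6, -0.6, -8.7, 0], [1, -6.7, -0.9, -11.3, 0], [1, -9, -1.2, -13.6, 0], [1, -11.5, -1.5, -15.8, 0], [1, -14.2, -1.9, -17.6, 0], [1, -17.1, -2.3, -19.2, 0], [1, -20.1, -2.7, -20.5, 0], [1, -23.3, -3.1, -21.5, 0], [1, -26.5, -3.5, -22.2, 0], [1, -29.7, -4, -22.6, 0], [1, -33, -4.4, -22.7, 0], [1, -36.3, -4.8, -22.4, 0], [1, -39.5, -5.3, -21.9, 0], [1, -42.7, -5.7, -21, 0], [1, -45.7, -6.1, -19.8, 0], [1, -48.7, -6.5, -18.4, 0], [1, -51.5, -6.9, -16.6, 0], [1, -54.1, -7.2, -14.6, 0]]]
end cmd 486.4 108.8

p0 225.6 r0 37.43
[[[1, -1.7, -0.2, 3, 0], [1, -3.1, -0.4, 6.1, 0], [1, -4.1, -0.5, 9.2, 0], [1, -4.9, -0.6, 12.4, 0], [1, -6, -0.8, 15.4, 0], [1, -6.8, -0.9, 18.4, 0], [1, -7.4, -1, 21.5, 0], [1, -7.7, -1, 24.6, 0], [1, -7.7, -1, 27.7, 0], [1, -7.4, -1, 30.9, 0], [1, -6.8, -0.9, 34, 0], [1, -6, -0.8, 37, 0], [1, -4.9, -0.7, 39.9, 0], [1, -3.5, -0.5, 42.8, 0], [1, -1.9, -0.3, 45.4, 0], [1, 0, 0, 48, 0], [1, 2, 0.3, 50.3, 0], [1, 4.3, 0.6, 52.5, 0], [1, 6.8, 0.9, 54.4, 0], [1, 9.4, 1.3, 56.1, 0]]]
end cmd 491.3 165.1
```

play_rows --targets '[[[1, -1.3, -0.2, -3.1, 0], [1, -2.8, -0.4, -6, 0], [1, -4.6, -0.6, -8.7, 0], [1, -6.7, -0.9, -11.3, 0], [1, -9, -1.2, -13.6, 0], [1, -11.5, -1.5, -15.8, 0], [1, -14.2, -1.9, -17.6, 0], [1, -17.1, -2.3, -19.2, 0], [1, -20.1, -2.7, -20.5, 0], [1, -23.3, -3.1, -21.5, 0], [1, -26.5, -3.5, -22.2, 0], [1, -29.7, -4, -22.6, 0], [1, -33, -4.4, -22.7, 0], [1, -36.3, -4.8, -22.4, 0], [1, -39.5, -5.3, -21.9, 0], [1, -42.7, -5.7, -21, 0], [1, -45.7, -6.1, -19.8, 0], [1, -48.7, -6.5, -18.4, 0], [1, -51.5, -6.9, -16.6, 0], [1, -54.1, -7.2, -14.6, 0]]]'

```text
t: 15.23
tool_pos: [486.7, -269.4, 107.8]
tool_rot: [[-0.131, 0.991, 0.001], [0.991, 0.131, -0.0], [-0.0, 0.001, -1.0]]
contact_force: [2.0, -5.0, -9.1]
gripper_width: 0.179
grasp_force: 20.3
```

```bash
python3 arc2.py 486.4 108.8 330 20 0 -0.6 0
```

```text
p0 220.1 r0 34.49
[[[1, -2.4, -0.3, 2.2, 0], [1, -4.6, -0.6, 4.7, 0], [1, -6.5, -0.9, 7.4, 0], [1, -8.2, -1.1, 10.2, 0], [1, -9.6, -1.3, 13.2, 0], [1, -10.7, -1.4, 16.3, 0], [1, -11.5, -1.5, 19.5, 0], [1, -12, -1.6, 22.8, 0], [1, -12.2, -1.6, 26.1, 0], [1, -12.1, -1.6, 29.4, 0], [1, -11.6, -1.6, 32.7, 0], [1, -10.9, -1.5, 35.9, 0], [1, -9.8, -1.3, 39.1, 0], [1, -8.5, -1.1, 42.1, 0], [1, -6.8, -0.9, 44.9, 0], [1, -4.9, -0.7, 47.6, 0], [1, -2.8, -0.4, 50.2, 0], [1, -0.4, -0.1, 52.4, 0], [1, 2.1, 0.3, 54.5, 0], [1, 4.9, 0.7, 56.3, 0]]]
end cmd 491.3 165.1
```

play_rows --targets '[[[1, -2.4, -0.3, 2.2, 0], [1, -4.6, -0.6, 4.7, 0], [1, -6.5, -0.9, 7.4, 0], [1, -8.2, -1.1, 10.2, 0], [1, -9.6, -1.3, 13.2, 0], [1, -10.7, -1.4, 16.3, 0], [1, -11.5, -1.5, 19.5, 0], [1, -12, -1.6, 22.8, 0], [1, -12.2, -1.6, 26.1, 0], [1, -12.1, -1.6, 29.4, 0], [1, -11.6, -1.6, 32.7, 0], [1, -10.9, -1.5, 35.9, 0], [1, -9.8, -1.3, 39.1, 0], [1, -8.5, -1.1, 42.1, 0], [1, -6.8, -0.9, 44.9, 0], [1, -4.9, -0.7, 47.6, 0], [1, -2.8, -0.4, 50.2, 0], [1, -0.4, -0.1, 52.4, 0], [1, 2.1, 0.3, 54.5, 0], [1, 4.9, 0.7, 56.3, 0]]]'

```text
t: 16.9
tool_pos: [488.8, -269.2, 164.1]
tool_rot: [[-0.13, 0.992, -0.005], [0.992, 0.13, -0.0], [0.0, -0.005, -1.0]]
contact_force: [-3.9, -6.9, -3.1]
gripper_width: 0.179
grasp_force: 20.9
```

```bash
python3 arc2.py 491.3 165.1 80 20 0 -0.6 0
python3 - <<'E'
from h import *
# rotational phase of turntable from top picture: polar unwrap around axis in a rectified plane z=107
def rect(p,cx,cy,th,s=4,h=180):
    g=np.arange(-h,h+.1,1/s*1.0); X,Y=np.meshgrid(g,g)
    return g
p=cv2.imread('pics/t0.png')
c=eyes.get_calibration('top'); K=np.array(c['camera_matrix']);R=np.array(c['R']);t=np.array(c['t']).ravel()
def sample(p,cx,cy,r,a,z=107):
    X=np.stack([cx-r*np.sin(a),cy+r*np.cos(a),np.full_like(a,z)])  # a: ccw from world +y
    q=K@(R@X+t[:,None]); q=q[:2]/q[2]
    return cv2.remap(p,q[0].astype(np.float32)[None],q[1].astype(np.float32)[None],cv2.INTER_LINEAR)[0]
a=np.radians(np.arange(0,360,.5))
# refine centre: fit rim radius 142: metal is brighter/greyer; use edge against background by cake ring r=73 z=157
best=[]
for cx in np.arange(576,588,1.):
  for cy in np.arange(-26,-13,1.):
    e=[sample(p,cx,cy,np.full_like(a,rr),a,157).astype(float) for rr in(67,79)]
    d=(e[0]-e[1]).sum(1); best.append((np.percentile(d,15),cx,cy))
print(sorted(best)[-4:])
E
```

```text
p0 330.0 r0 34.52
[[[1, 2.9, 0.4, 1.5, 0], [1, 6, 0.8, 2.7, 0], [1, 9.1, 1.2, 3.7, 0], [1, 12.3, 1.6, 4.3, 0], [1, 15.6, 2.1, 4.6, 0], [1, 18.9, 2.5, 4.6, 0], [1, 22.2, 3, 4.2, 0], [1, 25.4, 3.4, 3.6, 0], [1, 28.5, 3.8, 2.6, 0], [1, 31.6, 4.2, 1.4, 0], [1, 34.5, 4.6, -0.2, 0], [1, 37.2, 5, -2, 0], [1, 39.8, 5.3, -4.1, 0], [1, 42.1, 5.6, -6.4, 0], [1, 44.2, 5.9, -8.9, 0], [1, 46.1, 6.2, -11.6, 0], [1, 47.7, 6.4, -14.5, 0], [1, 49, 6.5, -17.5, 0], [1, 50.1, 6.7, -20.7, 0], [1, 50.8, 6.8, -23.9, 0]]]
end cmd 542.1 141.2
[(np.float64(11.0), np.float64(580.0), np.float64(-21.0)), (np.float64(15.0), np.float64(580.0), np.float64(-20.0)), (np.float64(15.849999999999994), np.float64(579.0), np.float64(-21.0)), (np.float64(17.0), np.float64(579.0), np.float64(-20.0))]
```

play_rows --targets '[[[1, 2.9, 0.4, 1.5, 0], [1, 6, 0.8, 2.7, 0], [1, 9.1, 1.2, 3.7, 0], [1, 12.3, 1.6, 4.3, 0], [1, 15.6, 2.1, 4.6, 0], [1, 18.9, 2.5, 4.6, 0], [1, 22.2, 3, 4.2, 0], [1, 25.4, 3.4, 3.6, 0], [1, 28.5, 3.8, 2.6, 0], [1, 31.6, 4.2, 1.4, 0], [1, 34.5, 4.6, -0.2, 0], [1, 37.2, 5, -2, 0], [1, 39.8, 5.3, -4.1, 0], [1, 42.1, 5.6, -6.4, 0], [1, 44.2, 5.9, -8.9, 0], [1, 46.1, 6.2, -11.6, 0], [1, 47.7, 6.4, -14.5, 0], [1, 49, 6.5, -17.5, 0], [1, 50.1, 6.7, -20.7, 0], [1, 50.8, 6.8, -23.9, 0]]]'

```text
t: 18.57
tool_pos: [542.1, -262.7, 141.5]
tool_rot: [[-0.13, 0.991, 0.001], [0.991, 0.13, -0.002], [-0.002, 0.0, -1.0]]
contact_force: [-1.3, -6.5, 4.7]
gripper_width: 0.175
grasp_force: 21.4
```

```bash
python3 arc2.py 542.1 141.2 190 20 0 -0.6 0
```

```text
p0 80.0 r0 34.52
[[[1, 0.4, 0.1, -3.3, 0], [1, 0.5, 0.1, -6.6, 0], [1, 0.3, 0, -9.9, 0], [1, -0.2, 0, -13.2, 0], [1, -1.1, -0.1, -16.4, 0], [1, -2.2, -0.3, -19.5, 0], [1, -3.6, -0.5, -22.5, 0], [1, -5.3, -0.7, -25.3, 0], [1, -7.3, -1, -27.9, 0], [1, -9.5, -1.3, -30.4, 0], [1, -11.9, -1.6, -32.6, 0], [1, -14.6, -1.9, -34.6, 0], [1, -17.4, -2.3, -36.3, 0], [1, -20.3, -2.7, -37.8, 0], [1, -23.4, -3.1, -38.9, 0], [1, -26.6, -3.5, -39.7, 0], [1, -29.8, -4, -40.3, 0], [1, -33.1, -4.4, -40.5, 0], [1, -36.4, -4.9, -40.4, 0], [1, -39.6, -5.3, -40, 0]]]
end cmd 502.5 101.2
```

play_rows --targets '[[[1, 0.4, 0.1, -3.3, 0], [1, 0.5, 0.1, -6.6, 0], [1, 0.3, 0, -9.9, 0], [1, -0.2, 0, -13.2, 0], [1, -1.1, -0.1, -16.4, 0], [1, -2.2, -0.3, -19.5, 0], [1, -3.6, -0.5, -22.5, 0], [1, -5.3, -0.7, -25.3, 0], [1, -7.3, -1, -27.9, 0], [1, -9.5, -1.3, -30.4, 0], [1, -11.9, -1.6, -32.6, 0], [1, -14.6, -1.9, -34.6, 0], [1, -17.4, -2.3, -36.3, 0], [1, -20.3, -2.7, -37.8, 0], [1, -23.4, -3.1, -38.9, 0], [1, -26.6, -3.5, -39.7, 0], [1, -29.8, -4, -40.3, 0], [1, -33.1, -4.4, -40.5, 0], [1, -36.4, -4.9, -40.4, 0], [1, -39.6, -5.3, -40, 0]]]'

```text
t: 20.23
tool_pos: [505.1, -267.2, 100.7]
tool_rot: [[-0.131, 0.991, 0.006], [0.991, 0.131, -0.001], [-0.002, 0.006, -1.0]]
contact_force: [5.8, -4.8, -10.1]
gripper_width: 0.178
grasp_force: 20.3
```

```bash
python3 arc2.py 502.5 101.2 290 18 2 -0.6 0
```

```text
p0 189.9 r0 34.52
[[[1, -3.2, -0.4, 0.7, 0], [1, -6.4, -0.9, 1.8, 0], [1, -9.4, -1.3, 3.2, 0], [1, -12.3, -1.6, 4.8, 0], [1, -15, -2, 6.7, 0], [1, -17.5, -2.3, 8.9, 0], [1, -19.8, -2.6, 11.3, 0], [1, -21.9, -2.9, 13.9, 0], [1, -23.7, -3.2, 16.7, 0], [1, -25.2, -3.4, 19.7, 0], [1, -26.5, -3.5, 22.8, 0], [1, -27.4, -3.7, 26, 0], [1, -28, -3.7, 29.3, 0], [1, -28.3, -3.8, 32.7, 0], [1, -28.2, -3.8, 36, 0], [1, -27.9, -3.7, 39.3, 0], [1, -27.2, -3.6, 42.6, 0], [1, -26.2, -3.5, 45.8, 0], [1, -26.2, -3.5, 45.8, 0], [1, -26.2, -3.5, 45.8, 0]]]
end cmd 476.3 147.0
```

play_rows --targets '[[[1, -3.2, -0.4, 0.1, 0], [1, -6.4, -0.9, 0.9, 0], [1, -9.4, -1.3, 2.3, 0], [1, -12.4, -1.6, 4.0, 0], [1, -15.2, -2, 6, 0], [1, -17.8, -2.3, 8.4, 0], [1, -20.1, -2.6, 11, 0], [1, -22.2, -2.9, 13.7, 0], [1, -24, -3.2, 16.6, 0], [1, -25.5, -3.4, 19.7, 0], [1, -26.7, -3.5, 22.8, 0], [1, -27.5, -3.7, 26, 0], [1, -28.1, -3.7, 29.3, 0], [1, -28.3, -3.8, 32.7, 0], [1, -28.2, -3.8, 36, 0], [1, -27.9, -3.7, 39.3, 0], [1, -27.2, -3.6, 42.6, 0], [1, -26.2, -3.5, 45.8, 0], [1, -26.2, -3.5, 45.8, 0], [1, -26.2, -3.5, 45.8, 0]]]'

```text
t: 21.9
tool_pos: [475.3, -270.8, 146.6]
tool_rot: [[-0.13, 0.991, -0.002], [0.991, 0.13, -0.0], [-0.0, -0.002, -1.0]]
contact_force: [-1.9, -4.7, -0.4]
gripper_width: 0.183
grasp_force: 21.0
```

```bash
python3 - <<'E'
from h import *
p,_=snap('top','t1'); p2,_=snap('scene','s1')
a=cv2.resize(p[150:270,190:360],None,fx=4.7,fy=4.7,interpolation=cv2.INTER_CUBIC); cv2.imwrite('pics/t1c.png',a)
o=env.get_obs(); print(o['t'],o['tool_pos'],o['contact_force'])
E
```

```text
22.0 [ 475.307516   -270.79701546  146.56901688] [-1.40635816 -5.50244747 -0.62676954]
```

View pics/t1c.png

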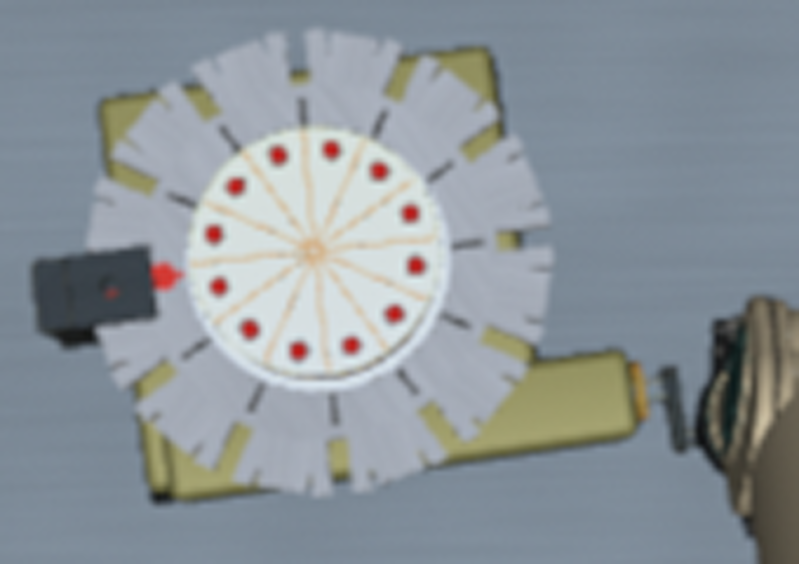

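```bash
cat > phase.py <<'E'
from h import *
from scipy.optimize import least_squares
c=eyes.get_calibration('top'); K=np.array(c['camera_matrix']);R=np.array(c['R']);t=np.array(c['t']).ravel()
def polar(p,cx,cy,rs,a,z=107):
    A,RR=np.meshgrid(a,rs)
    X=np.stack([cx-RR*np.sin(A),cy+RR*np.cos(A),np.full_like(A,z)]).reshape(3,-1)
    q=K@(R@X+t[:,None]); q=(q[:2]/q[2]).astype(np.float32)
    return cv2.remap(p,q[0].reshape(A.shape),q[1].reshape(A.shape),cv2.INTER_CUBIC).astype(float)
def ticks(f,C):
    p=cv2.imread(f); a=np.radians(np.arange(0,360,.1)); I=polar(p,*C,np.arange(84,95,1.),a)[:,:,2]
    m=I.mean(0); out=[]
    for k in range(12):
        c0=(7.6+30*k)*10; idx=np.arange(int(c0-60),int(c0+60))%3600
        w=np.clip(np.percentile(m[idx],60)-m[idx]-12,0,None)
        if w.sum()>100: out.append((k,(w*(np.arange(len(idx))-len(idx)/2)).sum()/w.sum()/10))
    return out
for f in('pics/t0.png','pics/t1.png'):
    C=np.array([580.,-20.])
    for it in range(6):
        T=[(k,d) for k,d in ticks(f,C) if k not in(0,11)]; k=np.array([x[0] for x in T]); d=np.array([x[1] for x in T])
        A=np.radians(7.6+30*k+d); M=np.c_[np.ones(len(k)),-np.cos(A)/89.5*57.3,-np.sin(A)/89.5*57.3]
        s=np.linalg.lstsq(M,d,rcond=None)[0]; C=C+s[1:]; res=d-M@s
    print(f,C.round(2),'phase vs 7.6 deg',s[0].round(3),'res',res.std().round(2),len(k),k)
for u,v in[(213.4,211.2),(213.6,212)]:
    h=world('top',u,v,124); r=h[:2]-C; print('hole',h.round(1),'r',np.hypot(*r).round(1),'angle',np.degrees(np.arctan2(-r[0],r[1])).round(2))
E
python3 phase.py
```

```text
pics/t0.png [582.64 -19.22] phase vs 7.6 deg -2.084 res 0.05 10 [ 1  2  3  4  5  6  7  8  9 10]
pics/t1.png [582.6  -19.12] phase vs 7.6 deg -2.714 res 0.06 10 [ 1  2  3  4  5  6  7  8  9 10]
hole [565.4 104.  124. ] r 124.3 angle 7.96
hole [563.1 103.4 124. ] r 124.1 angle 9.04
```

```bash
cat > edge.py <<'E'
from h import *
p=cv2.imread('pics/t0.png').astype(np.float32)
S=(p[:,:,0]-p[:,:,1]) # blue minus green: olive negative-> edge vs blue counter
c=lambda x,y: np.array([190+x/4.7,150+y/4.7])
def fit(a,b,segs,z,ch=S,n=24,h=4):
    a,b=c(*a),c(*b); d=b-a; L=np.hypot(*d); d/=L; nn=np.array([-d[1],d[0]]); pts=[]
    for s0,s1 in segs:
        for s in np.linspace(s0,s1,n):
            o=np.linspace(-h,h,81); q=a+s*L*d+o[:,None]*nn
            v=cv2.remap(ch,q[:,0].astype(np.float32)[None],q[:,1].astype(np.float32)[None],cv2.INTER_LINEAR)[0]
            g=np.abs(np.gradient(v)); m=g.max(); w=np.where(g>.4*m,g,0); k=np.argmax(g); w[np.abs(np.arange(81)-k)>12]=0
            if m>1: pts.append(world('top',*(a+s*L*d+nn*(w*o).sum()/w.sum()),z)[:2])
    P=np.array(pts); 
    for _ in range(4):
        m=P.mean(0); v=np.linalg.svd(P-m)[2][0]; r=(P-m)@[-v[1],v[0]]; P=P[np.abs(r)<max(2*r.std(),.2)]
    ang=np.degrees(np.arctan2(v[1],v[0])); print(z,'ang',((ang+45)%90-45).round(2),'n',len(P),'std',r.std().round(2),m.round(1))
fit((100,102),(490,47),[(.05,.2),(.78,.97)],78)
fit((165,497),(635,435),[(.05,.3),(.42,.95)],78)
fit((100,105),(108,170),[(.1,.9)],78)
fit((540,358),(615,350),[(.1,.9)],78)
G=p.sum(2)
fit((38,262),(150,247),[(.1,.9)],124,G)
fit((100,326),(155,317),[(.1,.9)],124,G)
fit((150,250),(156,314),[(.1,.9)],124,G)
E
python3 edge.py
```

```text
78 ang 6.89 n 33 std 0.33 [705.4 -15.8]
78 ang 6.83 n 27 std 0.32 [455.1 -64.9]
78 ang 5.78 n 21 std 0.24 [664.5 114.7]
78 ang 7.15 n 24 std 0.21 [ 523.2 -178.1]
124 ang 7.49 n 21 std 0.17 [588.1 113.2]
124 ang 6.98 n 23 std 0.41 [545.3  93.8]
124 ang 6.84 n 20 std 0.38 [567.9  78.9]
```

```bash
python3 arc2.py 476.3 147.0 0.5 15 4 -0.3 0
```

```text
p0 289.8 r0 34.75
[[[1, 1.1, 0.2, 2.6, 0], [1, 2.5, 0.3, 5.1, 0], [1, 4, 0.5, 7.5, 0], [1, 5.7, 0.8, 9.8, 0], [1, 7.6, 1, 11.9, 0], [1, 9.6, 1.3, 13.9, 0], [1, 11.7, 1.6, 15.7, 0], [1, 14, 1.9, 17.3, 0], [1, 16.5, 2.2, 18.7, 0], [1, 19, 2.5, 19.9, 0], [1, 21.6, 2.9, 20.9, 0], [1, 24.3, 3.2, 21.7, 0], [1, 27.1, 3.6, 22.3, 0], [1, 29.9, 4, 22.6, 0], [1, 32.7, 4.4, 22.7, 0], [1, 32.7, 4.4, 22.7, 0], [1, 32.7, 4.4, 22.7, 0], [1, 32.7, 4.4, 22.7, 0], [1, 32.7, 4.4, 22.7, 0]]]
end cmd 509.0 169.7
```

play_rows --targets '[[[1, 1.1, 0.2, 2.6, 0], [1, 2.5, 0.3, 5.1, 0], [1, 4, 0.5, 7.5, 0], [1, 5.7, 0.8, 9.8, 0], [1, 7.6, 1, 11.9, 0], [1, 9.6, 1.3, 13.9, 0], [1, 11.7, 1.6, 15.7, 0], [1, 14, 1.9, 17.3, 0], [1, 16.5, 2.2, 18.7, 0], [1, 19, 2.5, 19.9, 0], [1, 21.6, 2.9, 20.9, 0], [1, 24.3, 3.2, 21.7, 0], [1, 27.1, 3.6, 22.3, 0], [1, 29.9, 4, 22.6, 0], [1, 32.7, 4.4, 22.7, 0], [1, 32.7, 4.4, 22.7, 0], [1, 32.7, 4.4, 22.7, 0], [1, 32.7, 4.4, 22.7, 0]]]'

```text
t: 23.5
tool_pos: [507.8, -266.8, 169.8]
tool_rot: [[-0.13, 0.991, -0.002], [0.991, 0.13, -0.001], [-0.001, -0.002, -1.0]]
contact_force: [-3.2, -4.4, 4.6]
gripper_width: 0.176
grasp_force: 21.5
```

```bash
sed -i "s#('pics/t0.png','pics/t1.png')#('pics/t0.png','pics/t1.png','pics/t2.png')#" phase.py
python3 -c "
from h import *
snap('top','t2')"; python3 phase.py
```

```text
pics/t0.png [582.64 -19.22] phase vs 7.6 deg -2.084 res 0.05 10 [ 1  2  3  4  5  6  7  8  9 10]
pics/t1.png [582.6  -19.12] phase vs 7.6 deg -2.714 res 0.06 10 [ 1  2  3  4  5  6  7  8  9 10]
pics/t2.png [582.62 -19.15] phase vs 7.6 deg -0.729 res 0.05 10 [ 1  2  3  4  5  6  7  8  9 10]
hole [565.4 104.  124. ] r 124.3 angle 7.97
hole [563.1 103.4 124. ] r 124.1 angle 9.05
```

play_rows --targets '[[[0.5, 0, 0, 0, 0], [0.3, 0, 0, 0, 0], [0.1, 0, 0, 0, 0], [0, 0, 0, 0, 0], [0, 0, 0, 20, 0], [0, 0, 0, 55, 0], [0, 0, 0, 90, 0], [0, 0, 10, 100, 0], [0, 10, 45, 100, 0], [0, 20, 82, 100, 0], [0, 28, 120, 100, 0], [0, 36, 158, 100, 0], [0, 44, 196, 100, 0], [0, 52, 234, 95, 0], [0, 60, 270, 92, 0], [0, 67, 299, 90, 0], [0, 67, 299, 90, 0], [0, 67, 299, 90, 0], [0, 67, 299, 90, 0]]]'

```text
t: 25.13
tool_pos: [575.5, 33.1, 259.2]
tool_rot: [[-0.132, 0.991, -0.001], [0.991, 0.132, -0.001], [-0.001, -0.001, -1.0]]
contact_force: [0.5, -0.3, 0.0]
gripper_width: 0.502
grasp_force: 0.0
```

```bash
python3 - <<'E'
from h import *
o=env.get_obs(); print(o['t'],o['tool_pos'],o['contact_force'])
p,d=snap('wrist','w2')
h=np.array([567.6,105.0,124.]); u,v=pix('wrist',h); print(u,v)
th=np.radians(6.87); C=np.array([582.6,-19.15])
print('pred hole', C+125*np.array([-np.sin(th),np.cos(th)]))
u,v=int(u),int(v); y0=max(v-60,0);x0=u-80
a=cv2.resize(p[y0:y0+120,x0:x0+160],None,fx=5,fy=5,interpolation=cv2.INTER_CUBIC); cv2.imwrite('pics/w2c.png',a); print(x0,y0)
E
```

```text
25.1333 [575.4811942   33.06122363 259.21921991] [ 0.54651826 -0.25717478  0.00962401]
280.8956243167291 117.23217632952843
pred hole [567.64787302 104.95251367]
200 57
```

View pics/w2c.png

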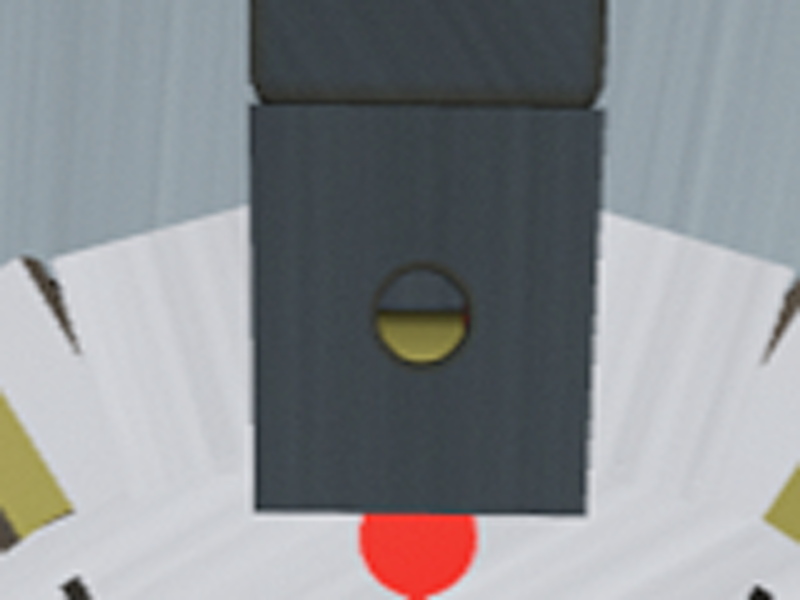

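play_rows --targets '[[[0, -17, 33, 0, 0], [0, -34, 66, 0, 0], [0, -51, 99, 0, 0], [0, -68, 132, -10, 0], [0, -85, 165, -20, 0], [0, -102, 197, -35, 0], [0, -118, 229, -50, 0], [0, -134, 259, -60, 0], [0, -134, 259, -60, 0], [0, -134, 259, -60, 0], [0, -134, 259, -60, 0]]]'

```text
t: 26.1
tool_pos: [442.7, 290.7, 199.7]
tool_rot: [[-0.129, 0.992, 0.0], [0.992, 0.129, -0.001], [-0.001, 0.0, -1.0]]
contact_force: [0.7, 0.9, -0.2]
gripper_width: 0.499
grasp_force: 0.0
```

```bash
python3 - <<'E'
from h import *
o=env.get_obs(); print(o['t'],o['tool_pos'],o['contact_force'])
# hole seen from w2 pose: shift of camera = tool shift
T2=np.array([575.4811942,33.06122363,259.21921991]); c=eyes.get_calibration('wrist')
c={k:np.array(v) for k,v in c.items()}; c2=dict(c); sh=T2-np.array(o['tool_pos']); c2['t']=c['t'].ravel()-c['R']@sh
hole=world('wrist',284.3,120,124,c=c2); print('hole (wrist)',hole.round(2))
p,d=snap('wrist','w3')
hsv=cv2.cvtColor(p,cv2.COLOR_BGR2HSV); m=((hsv[...,0]<8)|(hsv[...,0]>172))&(hsv[...,1]>150)&(hsv[...,2]>60)
n,l,s,ce=cv2.connectedComponentsWithStats(m.astype(np.uint8)); i=1+np.argmax(s[1:,4]); print(s[i],ce[i])
x0,y0=int(ce[i][0])-80,int(ce[i][1])-60
cv2.imwrite('pics/w3c.png',cv2.resize(p[max(y0,0):y0+120,x0:x0+160],None,fx=5,fy=5,interpolation=cv2.INTER_CUBIC)); print(x0,y0)
tool=np.array(o['tool_pos']); print('grasp pt pix at z',[(z,pix('wrist',np.r_[tool[:2],z]).round(1)) for z in(73,63,40)])
E
```

```text
26.1 [442.71813527 290.7193883  199.71955961] [ 0.65437698  0.8574899  -0.17783891]
hole (wrist) [570.18 104.54 124.  ]
[270 184  28  37 827] [283.57920193 201.33736397]
203 141
grasp pt pix at z [(73, array([277.4, 229. ])), (63, array([277.5, 224.1])), (40, array([277.6, 214.2]))]
```

View pics/w3c.png

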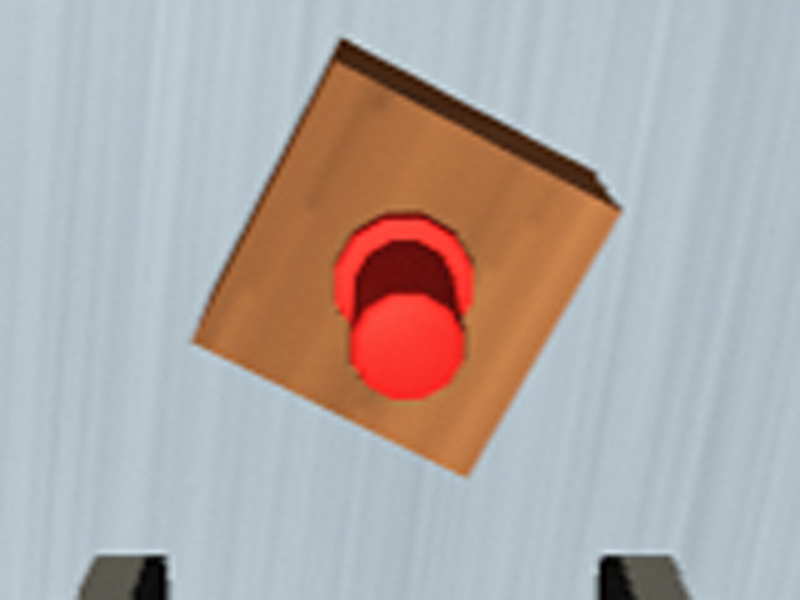

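```bash
python3 - <<'E'
from h import *
o=env.get_obs(); T=np.array(o['tool_pos'])
print('head top',world('wrist',284.4,210.2,73).round(2),'collar',world('wrist',203+404/5,141+280/5,40).round(2))
print('finger mid u 279.5 at z~135:',world('wrist',279.5,255,135).round(2),'tool',T)
c=np.array([world('wrist',203+x/5,141+y/5,35) for x,y in((342,62),(620,210),(467,476),(193,342))]); print('block centre',c.mean(0).round(2), np.hypot(*(c[0]-c[1])[:2]))
E
```

```text
head top [445.64 304.58  73.  ] collar [445.69 305.13  40.  ]
finger mid u 279.5 at z~135: [442.69 300.7  135.  ] tool [443.22689599 290.26124361 199.92465273]
block centre [446.1  304.36  35.  ] 48.5646925107512
```

```bash
python3 - <<'E'
from h import *
p=cv2.imread('pics/t2.png'); 
hsv=cv2.cvtColor(p,cv2.COLOR_BGR2HSV); m=((hsv[...,0]<6)|(hsv[...,0]>174))&(hsv[...,1]>170)&(hsv[...,2]>120); m[:,:120]=0; m[:,180:]=0
n,l,s,ce=cv2.connectedComponentsWithStats(m.astype(np.uint8)); print(s[1:],ce[1:]); 
p0=cv2.imread('pics/t0.png')
hsv=cv2.cvtColor(p0,cv2.COLOR_BGR2HSV); m=((hsv[...,0]<6)|(hsv[...,0]>174))&(hsv[...,1]>170)&(hsv[...,2]>120); m[:,:120]=0; m[:,180:]=0
n,l,s,ce=cv2.connectedComponentsWithStats(m.astype(np.uint8))
for a,b in zip(s[1:],ce[1:]): print(a,world('top',*b,70).round(1))
w=cv2.imread('pics/s0.png'); hsv=cv2.cvtColor(w,cv2.COLOR_BGR2HSV); m=((hsv[...,0]<6)|(hsv[...,0]>174))&(hsv[...,1]>170)&(hsv[...,2]>120); m[:,:400]=0;m[:230]=0;m[280:]=0
n,l,s,ce=cv2.connectedComponentsWithStats(m.astype(np.uint8))
for a,b in zip(s[1:],ce[1:]): print('scene',a,world('scene',*b,60).round(1))
E
```

```text
[[144 254   9   7  45]] [[148.15555556 256.93333333]]
[144 254   9   7  44] [442.1 300.5  70. ]
scene [424 255   6   5  24] [438.6 303.7  60. ]
scene [419 261   9   7  28] [465.9 306.7  60. ]
```

play_rows --targets '[[[0, 3, 14, 0, 0], [0, 3, 14, 0, 0], [0, 3, 14, -25, 0], [0, 3, 14, -50, 0], [0, 3, 14, -75, 0], [0, 3, 14, -83, 0], [0, 3, 14, -83, 0], [0, 3, 14, -83, 0], [0.4, 3, 14, -83, 0], [0.55, 3, 14, -83, 0], [0.65, 3, 14, -83, 0], [0.75, 3, 14, -83, 0], [0.9, 3, 14, -83, 0], [1, 3, 14, -83, 0], [1, 3, 14, -83, 0], [1, 3, 14, -83, 0], [1, 3, 14, -83, 0]]]' --squeeze 30

```text
t: 27.57
tool_pos: [445.7, 306.7, 118.1]
tool_rot: [[-0.131, 0.991, 0.002], [0.991, 0.131, 0.001], [0.001, 0.002, -1.0]]
contact_force: [0.9, -1.3, 6.5]
gripper_width: 0.174
grasp_force: 29.1
```

play_rows --targets '[[[1, 0, 0, 20, 0], [1, 0, 0, 50, 0], [1, 0, 0, 85, 0], [1, 0, 0, 120, 0], [1, 0, -5, 140, 0], [1, 20, -35, 143, 0], [1, 40, -68, 143, 0], [1, 60, -100, 143, 0], [1, 80, -132, 143, 0], [1, 100, -165, 143, 0], [1, 114, -189, 143, 0], [1, 123, -202, 143, 0], [1, 123, -202, 143, 0], [1, 123, -202, 143, 0], [1, 123, -202, 143, 0]]]'

```text
t: 28.82
tool_pos: [567.2, 105.7, 260.0]
tool_rot: [[-0.133, 0.991, -0.0], [0.991, 0.133, 0.001], [0.001, -0.0, -1.0]]
contact_force: [-0.1, 0.9, -0.6]
gripper_width: 0.172
grasp_force: 29.4
```

```bash
python3 - <<'E'
from h import *
o=env.get_obs(); T=np.array(o['tool_pos']); print(o['t'],T,o['contact_force'],o['gripper_width'])
c=eyes.get_calibration('wrist'); np.savez('pics/w4cal.npz',**c,T=T)
p,d=snap('wrist','w4')
tip=T-[0,0,112]; 
print('tip pix',pix('wrist',tip).round(1),'head top',pix('wrist',T-[0,0,44]).round(1),'hole',pix('wrist',np.array([570.18,104.54,124])).round(1))
x0,y0=200,80
cv2.imwrite('pics/w4c.png',cv2.resize(p[y0:y0+120,x0:x0+160],None,fx=5,fy=5,interpolation=cv2.INTER_CUBIC))
E
```

```text
28.8167 [567.22674761 105.71065253 259.98191217] [-0.0545265   0.87526234 -0.59569064] 0.17152079372005347
tip pix [278.3 239.1] head top [277.9 299.9] hole [282.2 228.3]
```

View pics/w4c.png

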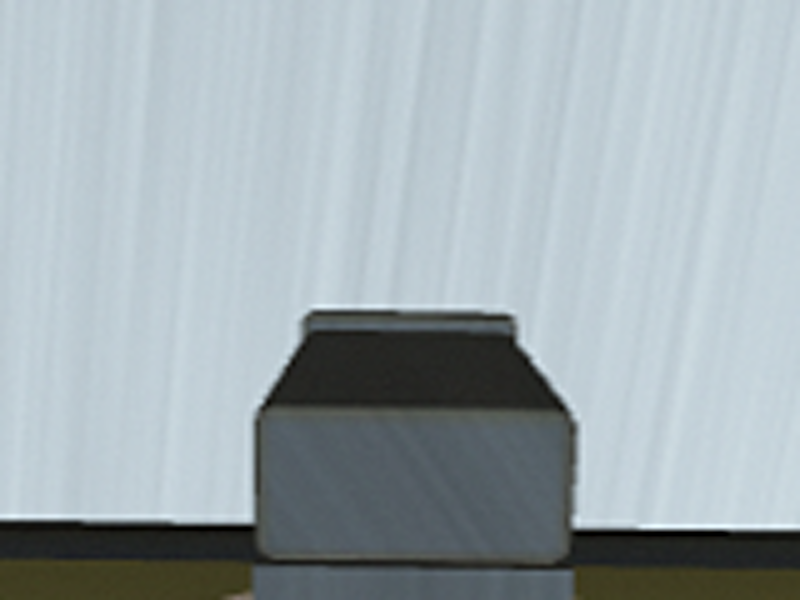

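The crop landed too high (it shows only the bracket's post); I'll recrop the same image around row 235.

```bash
python3 - <<'E'
import cv2
p=cv2.imread('pics/w4.png'); x0,y0=225,195
cv2.imwrite('pics/w4d.png',cv2.resize(p[y0:y0+120,x0:x0+110],None,fx=5,fy=5,interpolation=cv2.INTER_CUBIC))
E
```

```text
(no output)
```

View pics/w4d.png

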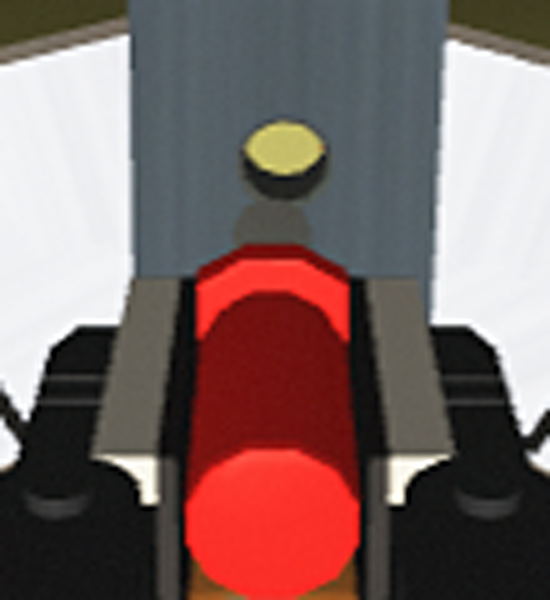

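play_rows --targets '[[[1, 1, 0, 0, 0], [1, 2.2, 0.1, 0, 0], [1, 2.2, 0.1, -5, 0], [1, 2.2, 0.1, -10, 0], [1, 2.2, 0.1, -15, 0], [1, 2.2, 0.1, -18, 0], [1, 2.2, 0.1, -18, 0], [1, 2.2, 0.1, -18, 0], [1, 2.2, 0.1, -18, 0]]]'

```text
t: 29.62
tool_pos: [570.2, 104.4, 241.7]
tool_rot: [[-0.131, 0.991, 0.0], [0.991, 0.131, 0.0], [0.0, 0.0, -1.0]]
contact_force: [0.4, 0.4, -1.1]
gripper_width: 0.173
grasp_force: 29.4
```

```bash
python3 - <<'E'
from h import *
o=env.get_obs(); T=np.array(o['tool_pos']); print(o['t'],T,o['contact_force'])
p,d=snap('wrist','w5')
print('hole',pix('wrist',np.array([570.1,105.3,124])).round(1),'tip',pix('wrist',T-[0,0,112]).round(1))
x0,y0=225,195
cv2.imwrite('pics/w5d.png',cv2.resize(p[y0:y0+90,x0:x0+110],None,fx=6.5,fy=6.5,interpolation=cv2.INTER_CUBIC))
E
```

```text
29.6167 [570.22575074 104.43061086 241.72934447] [ 0.39215399  0.38118108 -1.13083683]
hole [277.9 233.6] tip [277.9 238.2]
```

View pics/w5d.png

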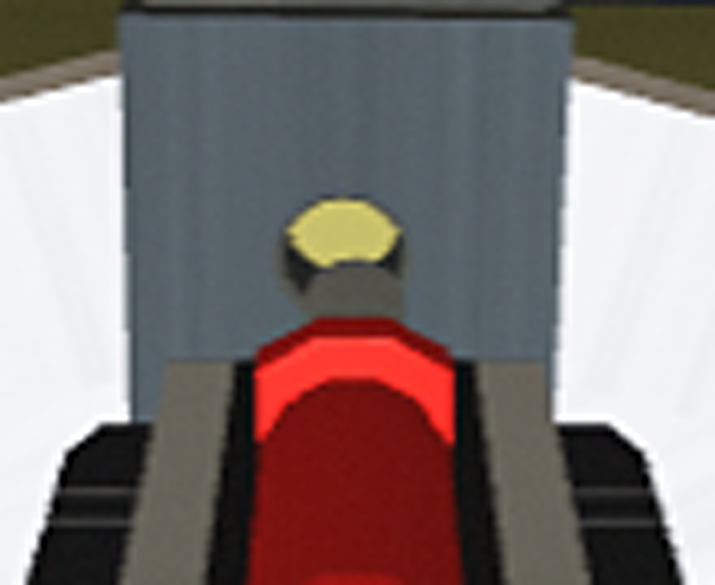

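```bash
python3 - <<'E'
from h import *
T=np.array(env.get_obs()['tool_pos']); print(T, 'now pix tip', pix('wrist',T-[0,0,112]))
ax=np.array([-0.131,0.991,0])
for dz in(110,112,114):
  print(dz,'collar bot',pix('wrist',T+11*ax-[0,0,dz-30]).round(1),'collar top',pix('wrist',T+11*ax-[0,0,dz-35]).round(1),'tipfront r2,3.5',pix('wrist',T+2*ax-[0,0,dz]).round(1),pix('wrist',T+3.5*ax-[0,0,dz]).round(1))
print('hole',world('wrist',277.8,234.1,124).round(2), 'hole far/near rim pix',pix('wrist',np.array([570,105,124])+6*ax),pix('wrist',np.array([570,105,124])-6*ax))
E
```

```text
[570.30254203 104.45280162 241.83667719] now pix tip [278.04983008 238.2124834 ]
110 collar bot [277.9 241.7] collar top [277.9 245.5] tipfront r2,3.5 [278.  236.4] [278.  234.2]
112 collar bot [277.9 240.3] collar top [277.9 244. ] tipfront r2,3.5 [278.  235.3] [278. 233.]
114 collar bot [277.9 238.8] collar top [277.9 242.5] tipfront r2,3.5 [278.1 234.1] [278.1 231.9]
hole [570.06 104.94 124.  ] hole far/near rim pix [277.71130531 225.31929495] [277.72539976 242.53137323]
```

```bash
python3 - <<'E'
from h import *
from scipy.optimize import least_squares
T=np.array(env.get_obs()['tool_pos']); ax=np.array([-0.131,0.991,0])
c=eyes.get_calibration('wrist');K,R,t=np.array(c['camera_matrix']),np.array(c['R']),np.array(c['t']).ravel()
def v(X): p=K@(R@X+t); return p[1]/p[2]
obs=[(11,30,243.9),(11,35,247.0),(8,68,284.6)]
f=lambda q:[v(T+(q[0]+r)*ax-[0,0,q[1]-h])-o for r,h,o in obs]
s=least_squares(f,[0,112]); print(s.x,s.fun)
for dz in(112,113,114): s=least_squares(lambda a:f([a[0],dz]),[0]); print(dz,s.x,s.fun)
E
```

```text
[ -3.84649093 116.52311114] [-0.28948497  0.30922435 -0.02270771]
112 [-1.59368103] [-0.85682574 -0.15976089  0.83600339]
113 [-2.09216515] [-0.7277335  -0.05283225  0.6413703 ]
114 [-2.59040741] [-0.6007623   0.05221578  0.44950051]
```

play_rows --targets '[[[1, -0.7, 1.2, 0, 0], [1, -1.4, 2.3, 0, 0], [1, -1.4, 2.3, 0, 0], [1, -1.4, 2.3, -1.5, 0], [1, -1.4, 2.3, -3, 0], [1, -1.4, 2.3, -4.5, 0], [1, -1.4, 2.3, -5.5, 0], [1, -1.4, 2.3, -6.5, 0], [1, -1.4, 2.3, -6.5, 0]]]'

```text
t: 30.42
tool_pos: [568.7, 106.6, 234.9]
tool_rot: [[-0.131, 0.991, -0.0], [0.991, 0.131, -0.0], [0.0, -0.0, -1.0]]
contact_force: [-0.3, 0.3, -0.0]
gripper_width: 0.173
grasp_force: 29.4
```

```bash
python3 - <<'E'
from h import *
o=env.get_obs(); T=np.array(o['tool_pos']); print(o['t'],T,o['contact_force'],o['wrist_torque'])
p,d=snap('wrist','w6')
# yellow visible part of hole vs red collar columns
hsv=cv2.cvtColor(p,cv2.COLOR_BGR2HSV); sub=(slice(220,250),slice(255,305))
y=(hsv[...,0]>20)&(hsv[...,0]<35)&(hsv[...,1]>90)&(hsv[...,2]>100); r=((hsv[...,0]<6)|(hsv[...,0]>174))&(hsv[...,1]>150)
for n,m in(('yellow',y),('red',r)):
    v,u=np.nonzero(m[sub]); print(n,len(u),(u.min()+255,u.max()+255,u.mean()+255,v.min()+220,v.max()+220) if len(u) else '')
g=cv2.cvtColor(p,cv2.COLOR_BGR2GRAY)
for v in range(226,246,2): print(v,g[v,262:298].tolist())
print('hole pix',pix('wrist',np.array([570.06,104.94,124])).round(1))
E
```

```text
30.4167 [568.65402997 106.64966818 234.89483422] [-0.27763686  0.33831428 -0.01516888] [0.0035365  0.00650698 0.00112138]
yellow 41 (np.int64(271), np.int64(288), np.float64(280.3414634146341), np.int64(233), np.int64(239))
red 131 (np.int64(265), np.int64(293), np.float64(278.7251908396947), np.int64(244), np.int64(249))
226 [98, 98, 98, 96, 97, 95, 96, 97, 95, 94, 96, 93, 91, 96, 93, 93, 94, 94, 95, 94, 90, 90, 93, 94, 95, 95, 95, 96, 94, 98, 96, 95, 95, 93, 98, 101]
228 [97, 98, 96, 97, 96, 96, 97, 97, 94, 95, 95, 95, 96, 95, 93, 92, 93, 95, 95, 94, 91, 90, 91, 95, 96, 93, 95, 94, 96, 97, 94, 95, 94, 95, 98, 100]
230 [99, 98, 96, 99, 100, 96, 97, 96, 95, 96, 95, 93, 93, 95, 95, 91, 94, 93, 96, 94, 92, 91, 93, 93, 95, 95, 93, 94, 96, 97, 96, 97, 94, 96, 98, 100]
232 [96, 98, 97, 97, 96, 96, 97, 98, 94, 95, 96, 94, 93, 88, 82, 77, 77, 75, 75, 78, 81, 85, 88, 94, 95, 96, 95, 95, 95, 97, 94, 96, 94, 94, 98, 99]
234 [97, 96, 97, 98, 97, 98, 98, 95, 96, 93, 91, 79, 101, 164, 199, 199, 187, 167, 165, 181, 198, 198, 176, 116, 81, 91, 95, 96, 97, 95, 95, 96, 97, 95, 98, 100]
236 [98, 97, 96, 96, 95, 95, 97, 97, 91, 93, 152, 177, 114, 75, 77, 79, 80, 81, 80, 79, 74, 85, 133, 178, 175, 118, 81, 91, 97, 97, 95, 95, 95, 96, 95, 101]
238 [95, 97, 96, 97, 96, 96, 99, 92, 75, 140, 172, 98, 82, 82, 82, 83, 84, 84, 83, 82, 81, 78, 79, 102, 162, 182, 131, 86, 95, 97, 96, 94, 94, 96, 97, 99]
240 [96, 96, 97, 98, 96, 97, 95, 88, 65, 46, 75, 84, 86, 84, 83, 82, 84, 84, 83, 81, 81, 82, 84, 80, 87, 74, 44, 75, 94, 97, 94, 97, 97, 95, 98, 100]
242 [98, 97, 97, 94, 95, 97, 94, 86, 66, 56, 87, 89, 86, 86, 84, 86, 87, 86, 85, 83, 84, 85, 82, 84, 73, 51, 42, 68, 93, 97, 98, 96, 94, 96, 97, 99]
244 [96, 97, 95, 96, 95, 95, 96, 93, 84, 82, 81, 56, 45, 44, 44, 41, 44, 43, 42, 44, 43, 41, 42, 53, 66, 60, 55, 84, 92, 96, 97, 95, 95, 96, 98, 98]
hole pix [279.9 241.6]
```

play_rows --targets '[[[1, 0.3, 0, -1.5, 0], [1, 0.3, 0, -3, 0], [1, 0.3, 0, -4.5, 0], [1, 0.3, 0, -6, 0], [1, 0.3, 0, -7.5, 0], [1, 0.3, 0, -9, 0], [1, 0.3, 0, -9, 0]]]'

```text
t: 31.05
tool_pos: [568.9, 106.7, 225.8]
tool_rot: [[-0.131, 0.991, -0.001], [0.991, 0.131, -0.0], [-0.0, -0.001, -1.0]]
contact_force: [-1.0, 0.1, -0.2]
gripper_width: 0.177
grasp_force: 29.4
```

play_rows --targets '[[[1, 0, 0, -1.5, 0], [1, 0, 0, -3, 0], [1, 0, 0, -4.5, 0], [1, 0, 0, -6, 0], [1, 0, 0, -7.5, 0], [1, 0, 0, -9, 0], [1, 0, 0, -9, 0]]]'

```text
t: 31.63
tool_pos: [568.9, 106.7, 216.9]
tool_rot: [[-0.131, 0.991, -0.001], [0.991, 0.131, -0.0], [0.0, -0.001, -1.0]]
contact_force: [0.7, -0.6, -1.5]
gripper_width: 0.177
grasp_force: 29.4
```

play_rows --targets '[[[1, 0, 0, -1.5, 0], [1, 0, 0, -3, 0], [1, 0, 0, -4.5, 0], [1, 0, 0, -6, 0], [1, 0, 0, -7.5, 0], [1, 0, 0, -8.5, 0], [1, 0, 0, -8.5, 0], [1, 0, 0, -8.5, 0]]]'

```text
t: 32.3
tool_pos: [569.0, 106.7, 208.6]
tool_rot: [[-0.131, 0.991, -0.0], [0.991, 0.131, 0.0], [0.0, -0.0, -1.0]]
contact_force: [-0.3, -0.1, -0.2]
gripper_width: 0.173
grasp_force: 29.4
```

play_rows --targets '[[[1, 0, 0, -0.5, 0], [1, 0, 0, -1, 0], [1, 0, 0, -1.5, 0], [1, 0, 0, -1.5, 0], [1, 0, 0, -1.5, 0]]]'

```text
t: 32.72
tool_pos: [569.1, 106.7, 207.2]
tool_rot: [[-0.131, 0.991, 0.0], [0.991, 0.131, 0.0], [0.0, 0.0, -1.0]]
contact_force: [1.3, -0.4, -0.5]
gripper_width: 0.181
grasp_force: 29.5
```

Near home; release, then rise and check.

play_rows --targets '[[[0.6, 0, 0, 0, 0], [0.5, 0, 0, 0, 0], [0.3, 0, 0, 0, 0], [0.1, 0, 0, 0, 0], [0, 0, 0, 0, 0], [0, 0, 0, 0, 0], [0, 0, 0, 15, 0], [0, 0, 0, 40, 0], [0, 0, 0, 70, 0], [0, 0, -20, 90, 0], [0, 3, -45, 90, 0], [0, 5, -70, 90, 0], [0, 5, -70, 90, 0], [0, 5, -70, 90, 0], [0, 5, -70, 90, 0]]]'

```text
t: 33.97
tool_pos: [573.9, 37.4, 297.2]
tool_rot: [[-0.131, 0.991, -0.0], [0.991, 0.131, 0.001], [0.001, -0.0, -1.0]]
contact_force: [-0.0, 0.2, -0.4]
gripper_width: 0.501
grasp_force: 0.0
```

```bash
python3 - <<'E'
from h import *
o=env.get_obs(); T=np.array(o['tool_pos']); print(o['t'],T,o['contact_force'])
p,d=snap('wrist','w7'); snap('top','t3')
hsv=cv2.cvtColor(p,cv2.COLOR_BGR2HSV); r=((hsv[...,0]<8)|(hsv[...,0]>172))&(hsv[...,1]>150)
n,l,s,ce=cv2.connectedComponentsWithStats(r.astype(np.uint8))
for i in range(1,n):
    if s[i,4]>100:
        print(s[i],ce[i].round(1)); v,u=np.nonzero(l==i); P=np.array([world('wrist',a,b,d=d[b,a]) for a,b in zip(u,v) if d[b,a]>0]); print(np.percentile(P[:,2],[2,10,30,50,70,90,98]).round(1))
        top=P[P[:,2]>np.percentile(P[:,2],95)-4]; print('top mean',top.mean(0).round(1))
print('pred pix: hole axis z162',pix('wrist',np.array([570.06,104.94,162])).round(1),'z129',pix('wrist',np.array([570.06,104.94,129])).round(1))
E
sed -i "s#'pics/t2.png')#'pics/t2.png','pics/t3.png')#" phase.py; python3 phase.py | sed -n 4p
```

```text
33.9667 [573.90061293  37.36455637 297.15591723] [-0.04231135  0.16940165 -0.38515486]
[271 110  29  30 685] [284.9 124.6]
[127.2 128.7 130.3 161.7 162.3 162.9 163.5]
top mean [569.8 106.5 162.1]
[274 159  20  20 246] [283.6 165.4]
[107.  107.5 108.  108.3 108.7 109.3 110. ]
top mean [573.6  73.2 108.4]
[254 216  16  17 198] [261.8 224.1]
[159.7 160.8 162.6 163.6 164.3 165.2 165.7]
top mean [562.4  38.1 163.8]
[298 217  16  16 200] [305.4 224.6]
[159.  161.  162.7 163.4 164.3 165.1 165.6]
top mean [592.8  42.  163.8]
[218 236  15  16 190] [224.9 243.7]
[158.6 161.  162.5 163.5 164.3 165.1 165.7]
top mean [538.   19.8 163.8]
[334 238  16  16 199] [341.5 245.3]
[159.1 160.7 162.5 163.4 164.4 165.1 165.7]
top mean [621.1  29.9 164.3]
[222 334  14  16 166] [228.8 341.5]
[158.2 160.  161.9 163.4 164.2 165.6 300.8]
top mean [557.5  53.4 299.9]
[255 350  14  11 104] [262.4 355.3]
[158.1 159.4 160.7 162.2 163.1 164.5 298.3]
top mean [568.   48.1 298.3]
pred pix: hole axis z162 [286.1 128.5] z129 [285.1 126.9]
pics/t3.png [582.36 -19.1 ] phase vs 7.6 deg -0.62 res 0.09 8 [ 3  4  5  6  7  8  9 10]
```

Head top is at 162 mm and the collar at 129 mm, which are the home heights. The turntable hasn't moved, so I'm handing in.

```bash
python3 -c "
from plant import env
print(env.close_job())"
```

```text
the job is handed in; nothing more can be done
None
```

I cranked the turntable on by one portion and put the pin fully home in the red notch, released it, and handed the job in at about 34 s; no verdict came back. The last images showed head and collar at home height, and the bystanders were not approached.

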